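# Set up the bottom-drive mixer

### The job

Open the mixer's chuck, take out the grey blanking plug and leave it in the steel tray; then stand the steel shaft fully down in the chuck and turn the chuck sleeve clockwise to its tight stop so that the jaws clamp the shaft. After that thread every impeller that lies on the bench onto the shaft, flat and all the way down in one stack, and last of all press the grey start plunger down to its stop, hold it a moment and let go. Leave the flask, bottle and jar where they are.

Things in the scene. Friction and masses are not known exactly. Their poses are not given: they have to be found in the camera images.
- chuck (a point): Centre of the flat chuck nose (steel ring, 40 mm outside, 25 mm bore, 110 mm above the bench), z up, axes those of the mixer. Bore floor 50 mm below the nose; three jaws in the bore 1 to 19 mm below the nose. The mixer is a fixed white housing, 180 (x) x 290 (y) x 50 mm high; the chuck is 50 mm to +y of its middle.
- sleeve (a joint): Knurled ring round the chuck (64 mm, 63 to 97 mm above the bench) with a handle. 0 = open stop, 1.5 rad = tight stop; grows clockwise seen from above. Coupled jaws: faces 11.5 mm from the axis at 0, closing 2.8 mm per rad, so they touch the shaft at 1.25 and clamp from there on. Stays where left; 4 N at the handle turns it, 5 to 6 N when clamping.
- sleeve_grip (a point): Grip point on the sleeve's handle: axis of an upright round black post, 16 mm diameter, 90 mm from the chuck axis; the point is 110 mm above the bench, post from 85 to 125 mm. At sleeve = 0 the post lies at 2.32 rad counter-clockwise from the mixer's x axis about the chuck axis (seen from above); at q it lies at 2.32 - q.
- jaw0: Chuck jaw, steel block inside the nose; origin on the chuck axis, 10 mm below the nose; its own +x points out to the jaw.
- jaw1: As jaw0, 120 degrees on.
- jaw2: As jaw0, 240 degrees on.
- plunger_top (a point): Centre of the top of the start plunger, a round grey mushroom head, 40 mm diameter, on the mixer's housing 140 mm from the chuck axis (to the mixer's -y); top 94 mm above the bench when up.
- plunger (a joint): Start plunger: 0 = up, 0.015 m = down on its stop; springs back (about 2 N to start, 8 N at the stop).
- plug: Grey blanking plug, 70 mm long, starts in the chuck. Origin: centre of its foot's underside, z to its head. Foot 19 mm diameter x 12 mm, neck 10 mm, flange 38 mm at 36 to 41 mm (rests on the nose), round grip head 24 mm from 41 to 70 mm. The jaws hold the foot captive until the sleeve is below about 0.6 rad.
- plug_mid (a point): Middle of the plug's length, on its axis, 35 mm above its foot.
- shaft: Steel mixing shaft, plain round rod 16 mm diameter, 116 mm long, tapered tip at the top (to 10 mm over the last 8 mm). Origin at the centre of its lower end, z along it to the tip. Starts upright in the black stand. Seated, its tip stands 66 mm above the nose.
- stand: Fixed black block, 90 x 90 x 45 mm high, with one hole 19 mm diameter, 38 mm deep, in its centre. Origin: centre of its underside.
- tray: Fixed open steel tray, 150 x 150 x 35 mm high, walls 4 mm, floor 4 mm. Origin: centre of its underside.
- impeller0: White plastic paddle impeller: round hub 36 mm outside, 21 mm bore, 20 mm high, with two flat blades 5 mm thick, 1 to 17 mm above the underside, along its x axis, 84 mm tip to tip. Origin: centre of the hub's underside. Lies flat on the bench at the start. May be absent: two or all three of the impellers are there.
- impeller1: Another impeller, the same as impeller0 (may be absent).
- impeller2: Another impeller, the same as impeller0 (may be absent).
- flask: Bystander: clear culture flask lying flat, 150 mm long over its blue cap, 34 mm high; origin at the underside of its body.
- bottle: Bystander: glass bottle, 64 mm diameter, 130 mm high; origin at the centre of its underside.
- jar: Bystander: white jar, 70 mm diameter, 85 mm high; origin at the centre of its underside.
Mind the look-alikes: they are no part of the job. There is more than one size of the tray; the job needs the smallest.

How it is judged:
By the outcome, as a careful person would: the job done as asked, in the order asked, and still so for the second after the job is handed in, with the robot touching nothing.
Of impeller0, impeller1, impeller2 only 2 to 3 are there at a start; the rules pass over those that are not, and their reading is None.
At some moment in a run one of impeller0, impeller1, impeller2 may be knocked a few centimetres aside while the robot is not near it.
It also fails if it takes over 210 s, if anything falls off the work surface, if the arm or the gripper's body presses on something with over 40 N, if the wrist force passes 120 N, or if a joint passes its speed limit or range.

### The arm

A 6-joint arm with a two-finger parallel gripper is mounted at the origin on the work surface. World frame = base frame: x ahead of the robot, y to its left, z up, the work surface at z = 0. Lengths are in m, angles in rad, forces in N, time in s.
With the tool pointing down it reaches from about 0.3 to 0.875 m from the base axis. Payload 6.4 kg.
Tool frame: the origin (TCP) lies on the centre line of the jaws, within the pads' length; the fingertips stand 8 mm ahead of it and the grasp point (between the pads) lies 11 mm behind it; z points along the fingers, y is the line along which they close (so a half turn about z gives the same grasp; the last joint's range is limited). The gripper opens to 85 mm and grips with 20 to 120 N. Pads are 22 mm wide; open, the fingers measure 114 mm over their backs; the gripper's body (76 mm by 85 mm) begins 54 mm behind the grasp point. The pads swing forward as they close: fully open they stand 13 mm farther back than shut.
Start: joints at [-1.546, 0.181, 1.607, -0, 1.354, -0.206], TCP at [0.132, -0.56, 0.239] pointing down, gripper open.
Joint ranges: [-2.99, 2.99], [-0.89, 2.07], [0.3, 2.58], [-1.14, 4.28], [0, 2.63], [-3.12, 3.12]. Speed limits (rad/s): [2.57, 2.57, 3.01, 3.14, 3.14, 3.14].

### API

Orientations are given as a unit quaternion [w, x, y, z].
In Python, from bench import ctrl gives the robot as it stands.
- The arm moves only by the shell command python3 -m handwheel 'ROWS' [OPENING]. ROWS is JSON, a list that holds one entry, the list of rows, each a list of 4 numbers: the shift along the tool's x, y, z each as a share of 20 cm, from -1 to 1, then the turn about the tool's z as a share of 1.5 rad, from -1 to 1. In form: [[[x, y, z, twist], ...]]. A call has 1 to 10 rows; each row is the pose to reach, as a shift and turn from the pose commanded when the call began, along the tool's axes at that moment; what a row does not reach only later rows make up. A row lasts 1/8 s, in which the tool goes at most 62.5 mm and 10.7 degrees, less where a joint would pass 70% of its speed; a pose out of reach is approached as far as the arm can. A call with a number of a shift or a turn outside -1 to 1 is refused whole. A call with a gripper value outside its range is refused whole. OPENING is the finger opening in mm, from 0 to 85.4, set as the call begins (- or left out, the last holds). The fingers move at their own pace and stop on an object; the grip force is fixed at half the most. Time passes only in rows, so rows that repeat a pose let the fingers close. It gives the time, the measured TCP pose, the force, the opening and the grip force at its end, in the units of the state.
- ctrl.get_obs(): the state, without advancing time (a new reading comes with each control period).
- ctrl.camera(name): name is "scene" or "top" or "wrist"; returns a dict with "color" (400x640x3 uint8, red, green, blue), "range_z" (400x640 float32, m along the optical axis (not along the pixel's ray), 0 where there is no reading), "K" (3x3 intrinsics, pixels), "pose" (4x4, takes a point from camera to world coordinates); the wrist camera has in their place "T_tool_cam" (4x4, takes a point from camera to tool coordinates, whose origin is the TCP and whose axes are the flange's). Camera axes: x right, y down, z forward; pixel columns grow to the right and rows downward; lengths in m; the calibration is good to about 2 mm. A picture is of the moment at which its call begins: read the wrist's pose just before it.
- ctrl.hand_in(): hands the job in; it is judged then, once.
The state is a dict: "time_s": time; "q": joint angles; "dq": joint speeds; "joint_efforts": joint torques, N m; "eef_pos": TCP position; "eef_rot": TCP orientation; "wrist_force": force on the tool from outside, world axes, zero at the start; "torque": the same for the moment, N m; "opening": opening from 0.0 (shut) to 1.0 (fully open); "grasp_force": force on a finger pad.
Only numpy, scipy, OpenCV 4.12 (cv2) and the standard library are available. Lean on these libraries where they do the work, as an engineer would, in place of code of your own. Each camera call takes 0.05 s, during which the arm holds its last target. There are 200 camera calls.

## Working session

There is one attempt and no reset: what is moved stays moved. The work goes in short steps, Python scripts to look and compute and a shell command to move; the robot and the scene stay as the last step left them, time stands still between calls to the robot, and variables do not carry over. Pictures are saved under pics/ and viewed, at most 14 in all, crops included, and the job is handed in when it is done.

```bash
ls; mkdir -p pics; python3 - <<'E'
from bench import ctrl
import cv2,numpy as np
o=ctrl.get_obs();print({k:np.round(v,3).tolist() for k,v in o.items()})
for n in("scene","top"):
    c=ctrl.camera(n);cv2.imwrite(f"pics/{n}0.png",c["color"][:,:,::-1]);np.savez(f"{n}0.npz",**{k:v for k,v in c.items()})
    print(n,np.round(c["K"],1).tolist(),np.round(c["pose"],3).tolist())
E
```

```text
pics
{'time_s': 0.0, 'q': [-1.546, 0.182, 1.608, -0.0, 1.354, -0.206], 'dq': [0.002, -0.0, 0.001, 0.0, 0.002, 0.003], 'joint_efforts': [-0.0, -44.487, -35.134, -0.0, 0.009, 0.0], 'eef_pos': [0.132, -0.559, 0.238], 'eef_rot': [-0.001, 0.993, 0.115, 0.0], 'wrist_force': [-0.081, -0.903, 0.366], 'torque': [0.029, -0.025, -0.043], 'grasp_force': 0.0, 'opening': 1.002}
scene [[394.8, 0.0, 323.8], [0.0, 394.8, 197.1], [0.0, 0.0, 1.0]] [[0.854, 0.384, -0.35, 0.97], [0.519, -0.653, 0.551, -0.619], [-0.017, -0.653, -0.757, 1.062], [0.0, 0.0, 0.0, 1.0]]
top [[445.0, 0.0, 315.2], [0.0, 445.0, 199.9], [0.0, 0.0, 1.0]] [[-0.024, -0.989, 0.147, 0.304], [-1.0, 0.026, 0.012, 0.096], [-0.016, -0.146, -0.989, 1.593], [0.0, 0.0, 0.0, 1.0]]
```

View pics/scene0.png

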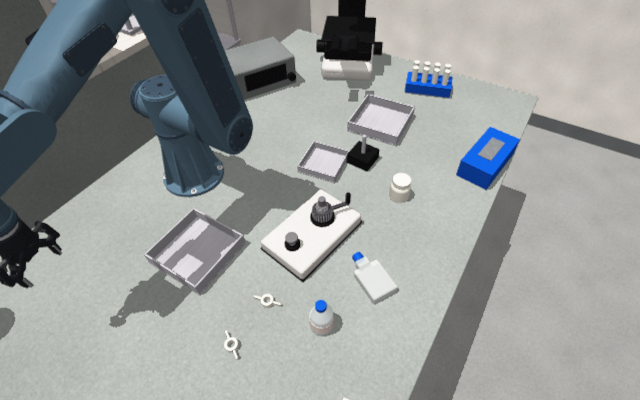

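View pics/top0.png

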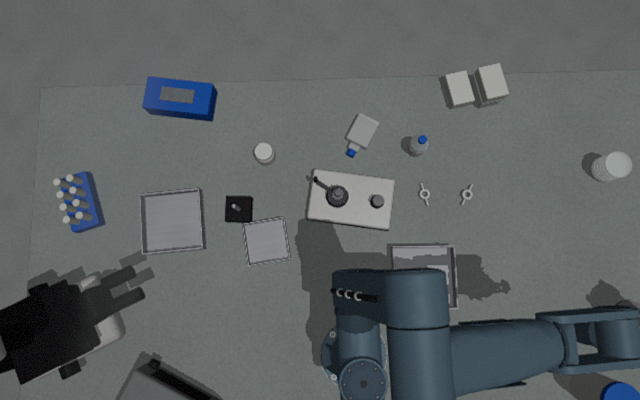

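Scene view: mixer (312,235) with plug (321,205) and handle post (348,198). Plunger is at (291,241), shaft in its stand at (363,150), and impellers at (267,300) and (231,344).

Tray candidates in the top view:
- (266,241): smallest
- (172,220): larger
- (423,275): larger

The tray I want is (266,241). Grey round things that could be mistaken for the plug: plug (338,196) in the chuck, with the handle, and the plunger (377,201). A third impeller may be hidden by the arm.

```bash
cat > h.py <<'E'
import numpy as np,cv2
from bench import ctrl
from scipy.spatial.transform import Rotation as R
def state():
    o=ctrl.get_obs();p=np.array(o["eef_pos"]);q=o["eef_rot"];M=R.from_quat([q[1],q[2],q[3],q[0]]).as_matrix()
    return o,p,M,np.arctan2(M[1,0],M[0,0])
def cloud(c,T=None):
    z=c["range_z"];K=c["K"];T=c["pose"] if T is None else T
    v,u=np.mgrid[:z.shape[0],:z.shape[1]]
    P=np.stack([(u-K[0,2])*z/K[0,0],(v-K[1,2])*z/K[1,1],z],-1)
    W=P@T[:3,:3].T+T[:3,3];W[z==0]=np.nan;return W
def cam(n):
    if n=="wrist":
        o,p,M,_=state();c=ctrl.camera(n);T=np.eye(4);T[:3,:3]=M;T[:3,3]=p;c["pose"]=T@c["T_tool_cam"]
    else:c=ctrl.camera(n)
    return c,cloud(c)
def shares(*wps):
    """wps: (x,y,z,yaw or None) -> shares from present pose, tool axes"""
    o,p,M,phi=state()
    print("now",np.round(p,4),"yaw",round(phi,3),"q6",round(o["q"][5],2),"t",round(o["time_s"],1),"F",np.round(o["wrist_force"],1))
    for w in wps:
        d=M.T@(np.array(w[:3])-p)/.2;t=0 if w[3] is None else -((w[3]-phi+np.pi)%(2*np.pi)-np.pi)
        print(w,"->",np.round(d,4).tolist(),round(t/1.5,4),"rows",int(max(np.ceil(np.linalg.norm(d)*.2/.0625),np.ceil(abs(t)/.187))))
def circ(xy):
    A=np.c_[2*xy,np.ones(len(xy))];s=np.linalg.lstsq(A,(xy**2).sum(1),rcond=None)[0]
    return s[:2],np.sqrt(s[2]+s[0]**2+s[1]**2)
E
python3 - <<'E'
from h import *
C={n:dict(np.load(f"{n}0.npz")) for n in("top","scene")}
W={n:cloud(c) for n,c in C.items()}
def pt(n,u,v):print(n,(u,v),np.round(W[n][v,u],3))
for a in[("top",338,196),("top",377,201),("top",313,180),("top",266,241),("top",238,208),("top",424,194),("top",467,194),("top",172,220),("scene",321,203),("scene",291,240),("scene",348,197),("scene",364,137),("scene",231,344),("scene",267,300),("scene",322,162)]:pt(*a)
for n in W:
    w=W[n];near=lambda x,y,r:(np.hypot(w[...,0]-x,w[...,1]-y)<r)
    c0=W["top"][196,338]
    m=near(c0[0],c0[1],.03)&(w[...,2]>.134);print(n,"plughead",m.sum(),np.round(np.nanmedian(w[m],0),4),np.round((np.nanmin(w[m],0)+np.nanmax(w[m],0))/2,4))
    p0=W["top"][201,377];m=near(p0[0],p0[1],.035)&(w[...,2]>.08);print(n,"plunger",m.sum(),np.round(np.median(w[m],0),4),np.round((w[m].min(0)+w[m].max(0))/2,4))
    m=near(c0[0],c0[1],.115)&~near(c0[0],c0[1],.07)&(w[...,2]>.105);print(n,"post",m.sum(),np.round(np.median(w[m],0),4) if m.sum() else 0)
    col=C[n]["color"].astype(int);m=near(c0[0],c0[1]-.05,.22)&(abs(w[...,2]-.05)<.006)&(col.min(-1)>130)
    if m.sum():
        r=cv2.minAreaRect(w[m][:,:2].astype(np.float32)*1000);print(n,"mixer",m.sum(),np.round(np.median(w[m][:,2]),4),r)
    for nm,(u,v),r0,zz in(("trayrim",(266,241),.12,(.025,.045)),("stand",(238,208),.065,(.038,.052)),("shaft",(238,208),.06,(.07,.13))):
        q=W["top"][v,u];m=near(q[0],q[1],r0)&(w[...,2]>zz[0])&(w[...,2]<zz[1])
        if m.sum():print(n,nm,m.sum(),np.round(np.median(w[m],0),4),w[m][:,2].max().round(4),cv2.minAreaRect(w[m][:,:2].astype(np.float32)*1000))
    for u,v in((424,194),(467,194)):
        q=W["top"][v,u];m=near(q[0],q[1],.06)&(w[...,2]>.009)&(w[...,2]<.03)
        print(n,"imp",m.sum(),np.round(np.median(w[m],0),4),w[m][:,2].max().round(4),cv2.minAreaRect(w[m][:,:2].astype(np.float32)*1000))
c=C["scene"]["color"][120:320,220:420,::-1];cv2.imwrite("pics/crop0.png",cv2.resize(c,(600,600),interpolation=cv2.INTER_CUBIC))
E
```

```text
top (338, 196) [0.534 0.038 0.12 ]
top (377, 201) [ 0.517 -0.095  0.096]
top (313, 180) [0.605 0.122 0.047]
top (266, 241) [0.396 0.295 0.004]
top (238, 208) [0.508 0.382 0.075]
top (424, 194) [ 0.55  -0.276  0.007]
top (467, 194) [ 0.547 -0.43   0.004]
top (172, 220) [0.479 0.63  0.015]
scene (321, 203) [0.546 0.03  0.135]
scene (291, 240) [ 0.527 -0.109  0.096]
scene (348, 197) [0.599 0.107 0.117]
scene (364, 137) [0.511 0.385 0.12 ]
scene (231, 344) [ 0.535 -0.421  0.001]
scene (267, 300) [ 0.541 -0.267 -0.002]
scene (322, 162) [0.381 0.301 0.001]
top plughead 44 [0.5433 0.0385 0.1443] [0.545  0.0384 0.1428]
top plunger 106 [ 0.5207 -0.0982  0.0946] [ 0.5221 -0.0983  0.0942]
top post 19 [0.5956 0.1132 0.1267]
top mixer 2859 0.0509 ((534.9740600585938, -10.667800903320312), (284.9300537109375, 173.97450256347656), 80.52867889404297)
top trayrim 282 [0.4315 0.3297 0.036 ] 0.0448 ((414.7896423339844, 300.1002197265625), (190.99166870117188, 161.58856201171875), 8.349250793457031)
top stand 574 [0.5078 0.3849 0.0463] 0.052 ((506.05364990234375, 387.7135009765625), (90.63092803955078, 
[... 797 characters left out ...]
0.4202 0.3292 0.0329] 0.045 ((412.5407409667969, 296.60009765625), (198.18348693847656, 159.6935577392578), 8.666015625)
scene stand 393 [0.5141 0.3802 0.0444] 0.0515 ((508.6044921875, 388.1659240722656), (94.49127197265625, 92.91020202636719), 88.22152709960938)
scene shaft 51 [0.5108 0.3837 0.0979] 0.1256 ((509.4383239746094, 385.4918212890625), (14.579021453857422, 12.356770515441895), 63.44220733642578)
scene imp 141 [ 0.5492 -0.2745  0.0168] 0.0232 ((548.5006713867188, -274.8485412597656), (34.71575927734375, 76.48110961914062), 80.5855941772461)
scene imp 154 [ 0.5429 -0.4256  0.0179] 0.0258 ((541.7724609375, -425.10107421875), (34.61239242553711, 76.79960632324219), 37.63546371459961)
```

View pics/crop0.png

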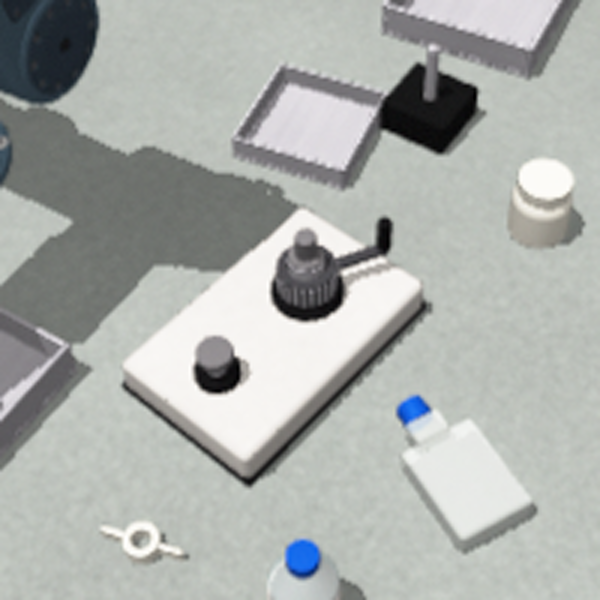

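The crop confirms the choices: the smallest tray at crop (310,120), the plug in the chuck nose at (305,240), the handle post at (383,235), the plunger at (215,355) and the shaft in the stand at (432,60). The chuck is at about (0.543,0.038) with mixer yaw of about -0.165, so the sleeve stands at about 1.21. I'm moving to hover over the post.

```bash
python3 -m handwheel '[[[0.755,-0.684,0,0],[0.755,-0.684,0,0],[0.755,-0.684,0,0],[0.755,-0.684,0,0]]]' 60
python3 -m handwheel '[[[0.755,-0.684,0,0],[0.755,-0.684,0,0],[0.755,-0.684,0,0],[0.755,-0.684,0,0]]]'
python3 -m handwheel '[[[0.755,-0.684,0,0],[0.755,-0.684,0,0],[0.755,-0.684,0,0],[0.755,-0.684,0,0]]]'
python3 -m handwheel '[[[0.755,-0.684,0,-0.476],[0.755,-0.684,0,-0.476],[0.755,-0.684,0,-0.476],[0.755,-0.684,0,-0.476],[0.755,-0.684,0,-0.476],[0.755,-0.684,0,-0.476]]]'
python3 - <<'E'
from h import *
for n in("wrist","top"):
    c,W=cam(n);np.savez(n+"1.npz",W=W,**c);
    if n=="wrist":a=c["color"]
    else:b=c["color"]
cv2.imwrite("pics/wt1.png",np.vstack([cv2.resize(a,(480,300)),cv2.resize(b,(480,300))])[:,:,::-1])
shares((.5955,.1105,.2,.944))
W=np.load("wrist1.npz")["W"]
near=lambda x,y,r:(np.hypot(W[...,0]-x,W[...,1]-y)<r)
for nm,x,y,r,z0,z1 in(("post",.5955,.1105,.03,.118,.14),("plug",.543,.038,.03,.135,.16),("plunger",.521,-.0995,.035,.088,.1),("nose+flange",.543,.038,.03,.108,.12)):
    m=near(x,y,r)&(W[...,2]>z0)&(W[...,2]<z1)
    if m.sum()>5:print(nm,m.sum(),np.median(W[m],0).round(4),((W[m].min(0)+W[m].max(0))/2).round(4))
E
```

```text
time_s: 0.6
eef_pos: [0.2486, -0.3891, 0.2389]
eef_rot: [-0.001, 0.993, 0.117, 0.0]
wrist_force: [-0.0, -0.1, -0.3]
opening: 0.703
grasp_force: 0.0
time_s: 1.1
eef_pos: [0.3642, -0.2221, 0.2392]
eef_rot: [-0.0, 0.993, 0.117, 0.0]
wrist_force: [-0.3, -0.6, -0.3]
opening: 0.702
grasp_force: 0.0
time_s: 1.6
eef_pos: [0.4801, -0.0543, 0.2391]
eef_rot: [-0.0, 0.993, 0.117, 0.0]
wrist_force: [-0.6, -0.6, 0.7]
opening: 0.699
grasp_force: 0.0
time_s: 2.35
eef_pos: [0.594, 0.1096, 0.2389]
eef_rot: [0.0, 0.891, 0.453, -0.001]
wrist_force: [0.4, -0.6, -0.3]
opening: 0.702
grasp_force: 0.0
now [0.5941 0.1096 0.2394] yaw 0.941 q6 0.62 t 2.5 F [-0.4 -0.4  0.5]
(0.5955, 0.1105, 0.2, 0.944) -> [0.008, 0.003, 0.1968] -0.0019 rows 1
post 264 [0.5951 0.114  0.1253] [0.5946 0.1133 0.123 ]
plug 569 [0.5434 0.0429 0.1443] [0.5422 0.0405 0.1411]
plunger 604 [ 0.5218 -0.0904  0.0944] [ 0.5196 -0.0974  0.0922]
nose+flange 654 [0.5495 0.0497 0.1154] [0.5426 0.0409 0.114 ]
```

View pics/wt1.png

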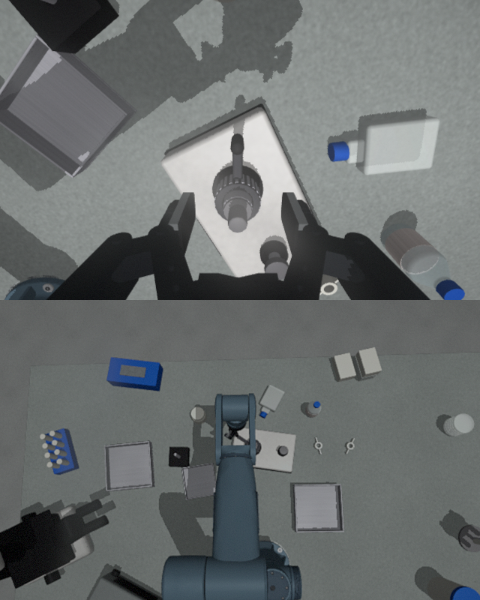

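The wrist view shows the post at (237,145), the plug at (237,220) and the plunger at (273,250). The top view now has a clear bench with only two impellers, at (319,447) and (349,445). Next I'm lowering over the post and closing on it.

```bash
python3 -m handwheel '[[[0.013,-0.003,0.4,0],[0.013,-0.003,0.682,0],[0.013,-0.003,0.682,0],[0.013,-0.003,0.682,0],[0.013,-0.003,0.682,0]]]' 40
python3 -m handwheel '[[[0,0,0,0],[0,0,0,0],[0,0,0,0],[0,0,0,0],[0,0,0,0]]]' 0
python3 - <<'E'
from h import *
o,p,M,phi=state();print(phi,o["grasp_force"],o["opening"],o["torque"])
C=np.array([.543,.039])
# post at p (assume gripped): arc
v=p[:2]-C;print(np.hypot(*v),np.arctan2(v[1],v[0]))
r=.09;t0=np.arctan2(v[1],v[0])
w=[]
for d in(.18,.36,.54,.72,.9,1.08,1.21,1.25):
    w.append((C[0]+r*np.cos(t0+d),C[1]+r*np.sin(t0+d),p[2],phi+d))
shares(*w)
E
```

```text
time_s: 3.08
eef_pos: [0.5977, 0.1133, 0.1062]
eef_rot: [0.001, 0.891, 0.455, 0.002]
wrist_force: [0.7, -0.0, -0.1]
opening: 0.47
grasp_force: 0.0
time_s: 3.7
eef_pos: [0.5967, 0.1137, 0.1053]
eef_rot: [0.001, 0.89, 0.455, 0.002]
wrist_force: [-1.5, 0.6, 6.7]
opening: 0.166
grasp_force: 58.4
0.9449014269202167 58.367990255355835 0.16607372137852952 [0.0092011  0.23655302 0.00667915]
0.09200160481978675 0.947236577670147
now [0.5967 0.1137 0.1053] yaw 0.945 q6 0.62 t 3.7 F [-1.5  0.6  6.7]
(np.float64(0.5816241703645788), np.float64(0.12029067267311791), np.float64(0.10527178053111219), np.float64(1.1249014269202167)) -> [-0.0175, -0.0805, -0.0003] -0.12 rows 1
(np.float64(0.5664467119501981), np.float64(0.12589218433624763), np.float64(0.10527178053111219), np.float64(1.3049014269202166)) -> [-0.0392, -0.1584, -0.0005] -0.24 rows 2
(np.float64(0.5505116289730658), np.float64(0.12868598235048218), np.float64(0.10527178053111219), np.float64(1.4849014269202168)) -> [-0.0746, -0.2312, -0.0008] -0.36 rows 3
(np.float64(0.5343338256252325), np.float64(0.12858179179780968), np.float64(0.10527178053111219), np.float64(1.6649014269202167)) -> [-0.1224, -0.2964, -0.001] -0.48 rows 4
(np.float64(0.5184360490285), np.float64(0.12558297934738527), np.float64(0.10527178053111219), np.float64(1.8449014269202166)) -> [-0.1811, -0.3521, -0.0013] -0.6 rows 5
(np.float64(0.5033319979082338), np.float64(0.11978644446964867), np.float64(0.10527178053111219), np.float64(2.024901426920217)) -> [-0.2488, -0.3963, -0.0016] -0.72 rows 6
(np.float64(0.49319403926188965), np.float64(0.11396243242420703), np.float64(0.10527178053111219), np.float64(2.1549014269202167)) -> [-0.3021, -0.4203, -0.0017] -0.8067 rows 7
(np.float64(0.49023618095647303), np.float64(0.11191076326539134), np.float64(0.10527178053111219), np.float64(2.1949014269202167)) -> [-0.3191, -0.4263, -0.0018] -0.8333 rows 7
```

```bash
python3 -m handwheel '[[[-0.017,-0.08,0,-0.12],[-0.039,-0.158,0,-0.24],[-0.075,-0.231,0,-0.36],[-0.122,-0.296,0,-0.48],[-0.181,-0.352,0,-0.6],[-0.249,-0.396,0,-0.72],[-0.302,-0.42,0,-0.807],[-0.302,-0.42,0,-0.807]]]'
python3 - <<'E'
from h import *
o,p,M,phi=state();v=p[:2]-[.543,.039];t=np.arctan2(v[1],v[0]);print(np.hypot(*v),t,phi,"sleeve~",2.32-.165-t,o["grasp_force"],o["wrist_force"],o["torque"],o["opening"])
E
```

```text
time_s: 4.7
eef_pos: [0.4915, 0.1163, 0.1052]
eef_rot: [-0.001, 0.473, 0.881, 0.002]
wrist_force: [-9.3, 10.5, 15.3]
opening: 0.166
grasp_force: 61.4
0.09294714686471889 2.1585619874842354 2.157094960611712 sleeve~ -0.0035619874842356403 61.376341581344604 [-9.330335   10.51110898 15.26334294] [1.73428045 1.31475331 0.14461873] 0.1659902614700675
```

```bash
python3 -m handwheel '[[[0,0,0,0],[0,0,0,0],[0,0,-0.3,0],[0,0,-0.6,0],[0,0,-0.6,0]]]' 60
python3 - <<'E'
from h import *
shares((.543,.0395,.25,2.157))
E
```

```text
time_s: 5.32
eef_pos: [0.4956, 0.1136, 0.2286]
eef_rot: [0.005, 0.474, 0.881, 0.002]
wrist_force: [0.6, -0.3, -0.1]
opening: 0.703
grasp_force: 0.0
now [0.4956 0.1136 0.2286] yaw 2.155 q6 -0.59 t 5.3 F [ 0.6 -0.3 -0.1]
(0.543, 0.0395, 0.25, 2.157) -> [-0.4404, -0.0057, -0.1041] -0.0013 rows 2
```

```bash
python3 -m handwheel '[[[-0.44,-0.006,-0.1,0],[-0.44,-0.006,-0.1,0],[-0.44,-0.006,-0.1,0],[-0.44,-0.006,-0.1,0]]]'
python3 - <<'E'
from h import *
for n in("wrist","scene"):
    c,W=cam(n);cv2.imwrite(f"pics/{n}2.png",c["color"][:,:,::-1])
    near=lambda x,y,r:(np.hypot(W[...,0]-x,W[...,1]-y)<r)
    for nm,x,y,r,z0,z1 in(("post",.494,.114,.03,.118,.14),("plugtop",.543,.039,.03,.140,.16),("flange",.543,.039,.03,.112,.119),("nose",.543,.039,.024,.105,.12)):
        m=near(x,y,r)&(W[...,2]>z0)&(W[...,2]<z1)
        if m.sum()>5:print(n,nm,m.sum(),np.median(W[m],0).round(4),((W[m].min(0)+W[m].max(0))/2).round(4),cv2.minEnclosingCircle(W[m][:,:2].astype(np.float32)*1000))
shares((.543,.0395,.129,2.157))
E
```

```text
time_s: 5.82
eef_pos: [0.5386, 0.0402, 0.2417]
eef_rot: [-0.001, 0.474, 0.881, -0.0]
wrist_force: [-0.0, -0.2, -0.6]
opening: 0.704
grasp_force: 0.0
wrist post 323 [0.4914 0.1152 0.1254] [0.4916 0.1151 0.1246] ((491.58343505859375, 115.20370483398438), 7.855170726776123)
wrist plugtop 609 [0.5403 0.041  0.1445] [0.5409 0.0402 0.1437] ((540.7169799804688, 40.34663009643555), 11.950201034545898)
wrist flange 582 [0.5337 0.0484 0.1157] [0.5408 0.0406 0.1155] ((540.77392578125, 40.17970275878906), 18.9851016998291)
wrist nose 814 [0.533  0.0487 0.1154] [0.543  0.0409 0.1125] ((541.4441528320312, 39.433013916015625), 23.068496704101562)
scene post 17 [0.4918 0.1139 0.1238] [0.4925 0.1133 0.1231] ((492.5900573730469, 113.11372375488281), 7.624248027801514)
scene plugtop 32 [0.5421 0.0378 0.1434] [0.5431 0.0373 0.1435] ((542.4989624023438, 37.485496520996094), 11.293885231018066)
scene flange 44 [0.5474 0.0307 0.1147] [0.5417 0.0372 0.1154] ((541.3853759765625, 37.76799774169922), 18.899621963500977)
scene nose 75 [0.5494 0.0296 0.1135] [0.5443 0.037  0.1129] ((544.32763671875, 36.213836669921875), 21.091854095458984)
now [0.5386 0.0407 0.242 ] yaw 2.156 q6 -0.73 t 5.9 F [ 0.9 -0.7 -0.9]
(0.543, 0.0395, 0.129, 2.157) -> [-0.0178, 0.0158, 0.5651] -0.0005 rows 2
```

```bash
python3 -m handwheel '[[[-0.011,0.009,0.3,0],[-0.011,0.009,0.57,0],[-0.011,0.009,0.57,0],[-0.011,0.009,0.57,0]]]'
python3 -m handwheel '[[[0,0,0,0],[0,0,0,0],[0,0,0,0],[0,0,0,0],[0,0,0,0]]]' 0
python3 -m handwheel '[[[0,0,-0.05,0],[0,0,-0.1,0],[0,0,-0.25,0],[0,0,-0.5,0],[0,0,-0.5,0]]]'
python3 - <<'E'
from h import *
o=state()[0];print(o["grasp_force"],o["opening"],o["torque"])
shares((.412,.299,.24,None))
E
```

```text
time_s: 6.42
eef_pos: [0.5431, 0.0393, 0.1307]
eef_rot: [0.001, 0.473, 0.881, 0.0]
wrist_force: [0.4, 0.4, 0.6]
opening: 0.7
grasp_force: 0.0
time_s: 7.05
eef_pos: [0.5437, 0.0388, 0.1312]
eef_rot: [0.002, 0.473, 0.881, 0.001]
wrist_force: [-0.7, 0.6, 6.5]
opening: 0.26
grasp_force: 58.4
time_s: 7.68
eef_pos: [0.5451, 0.0385, 0.2344]
eef_rot: [0.005, 0.473, 0.881, 0.002]
wrist_force: [-0.1, 0.4, -0.1]
opening: 0.261
grasp_force: 58.8
58.77832531929016 0.2609328858536349 [ 0.01132177 -0.00773712 -0.00552496]
now [0.5451 0.0385 0.2344] yaw 2.155 q6 -0.73 t 7.7 F [-0.1  0.4 -0.1]
(0.412, 0.299, 0.24, None) -> [1.4532, 0.1638, -0.0361] 0.0 rows 5
```

```bash
python3 -m handwheel '[[[0.74,0.049,0,0],[0.74,0.049,0,0],[0.74,0.049,0,0]]]'
python3 -m handwheel '[[[0.74,0.049,0,0],[0.74,0.049,0,0],[0.74,0.049,0,0],[0.74,0.049,0,0],[0.74,0.049,0.2,0],[0.74,0.049,0.45,0],[0.74,0.049,0.65,0],[0.74,0.049,0.8,0],[0.74,0.049,0.8,0]]]'
python3 - <<'E'
from h import *
c,W=cam("scene");d,_=cam("wrist");cv2.imwrite("pics/s3.png",np.hstack([cv2.resize(c["color"][100:250,250:450],(400,300)),cv2.resize(d["color"],(400,300))])[:,:,::-1])
shares((.398,.296,.062,None))
E
```

```text
time_s: 8.05
eef_pos: [0.4664, 0.17, 0.2284]
eef_rot: [-0.001, 0.472, 0.881, -0.0]
wrist_force: [0.6, -0.9, -0.4]
opening: 0.258
grasp_force: 58.8
time_s: 9.18
eef_pos: [0.3937, 0.2946, 0.0665]
eef_rot: [-0.002, 0.474, 0.881, -0.002]
wrist_force: [-0.6, -0.1, -0.1]
opening: 0.256
grasp_force: 58.9
now [0.3961 0.2961 0.0695] yaw 2.154 q6 -0.18 t 9.3 F [0.4 0.3 0. ]
(0.398, 0.296, 0.062, None) -> [-0.0057, 0.0078, 0.0376] 0.0 rows 1
```

View pics/s3.png

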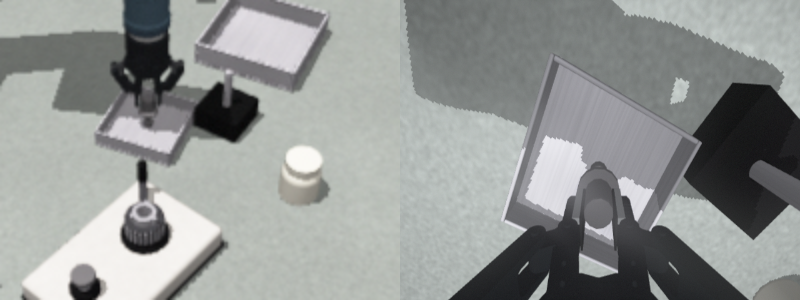

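The picture shows the chuck empty at left (146,212) and the plug held above the small tray at right (600,200). I'm lowering it and letting go.

```bash
python3 -m handwheel '[[[0,0,0.02,0],[0,0,0.03,0],[0,0,0.04,0],[0,0,0.04,0]]]'
python3 -m handwheel '[[[0,0,0,0],[0,0,0,0],[0,0,0,0],[0,0,-0.2,0],[0,0,-0.5,0],[0,0,-0.8,0],[0,0,-0.8,0],[0,0,-0.8,0]]]' 45
python3 - <<'E'
from h import *
T=dict(np.load("top0.npz"));W0=cloud(T)
c,W=cam("wrist")
for n,w in(("w",W),("top0",W0)):
    near=lambda x,y,r:(np.hypot(w[...,0]-x,w[...,1]-y)<r)
    for nm,z0,z1 in(("tip",.119,.13),("upper",.09,.119),("stand",.042,.05)):
        m=near(.51,.385,.06 if nm=="stand" else .03)&(w[...,2]>z0)&(w[...,2]<z1)
        if m.sum()>3:print(n,nm,m.sum(),np.median(w[m],0).round(4),((w[m].min(0)+w[m].max(0))/2).round(4))
m=(np.hypot(W[...,0]-.398,W[...,1]-.296)<.06)&(W[...,2]>.012)&(W[...,2]<.12);print("plug",m.sum(),np.median(W[m],0).round(3),W[m].max(0).round(3))
shares((.5095,.385,.24,None),(.5095,.385,.24,1.0))
E
```

```text
time_s: 9.78
eef_pos: [0.3955, 0.2968, 0.0612]
eef_rot: [0.0, 0.473, 0.881, 0.0]
wrist_force: [-0.3, 0.1, 0.8]
opening: 0.253
grasp_force: 59.0
time_s: 10.78
eef_pos: [0.395, 0.2965, 0.2206]
eef_rot: [-0.0, 0.473, 0.881, -0.0]
wrist_force: [-0.9, 0.1, -0.3]
opening: 0.53
grasp_force: 0.0
w tip 212 [0.5062 0.3887 0.1231] [0.5071 0.3887 0.1223]
w upper 411 [0.5021 0.388  0.1073] [0.5063 0.3889 0.1045]
w stand 6530 [0.5013 0.3898 0.0457] [0.5083 0.3888 0.046 ]
top0 tip 9 [0.5123 0.3868 0.123 ] [0.512  0.3879 0.1223]
top0 upper 14 [0.5071 0.3829 0.1123] [0.5105 0.3866 0.1087]
top0 stand 435 [0.5084 0.3868 0.0463] [0.5105 0.3872 0.046 ]
plug 996 [0.39  0.303 0.061] [0.412 0.317 0.077]
now [0.3944 0.2962 0.2196] yaw 2.155 q6 -0.18 t 10.8 F [-0.4  0.2 -0.1]
(0.5095, 0.385, 0.24, None) -> [0.0527, 0.7246, -0.1036] 0.0 rows 3
(0.5095, 0.385, 0.24, 1.0) -> [0.0527, 0.7246, -0.1036] 0.7701 rows 7
```

```bash
python3 -m handwheel '[[[0.069,0.727,0,0],[0.069,0.727,0,0],[0.069,0.727,0,0],[0.069,0.727,0,0],[0.069,0.727,0,0]]]'
python3 - <<'E'
from h import *
c,w=cam("wrist")
near=lambda x,y,r:(np.hypot(w[...,0]-x,w[...,1]-y)<r)
for nm,z0,z1 in(("tip",.119,.13),("upper",.09,.119),("stand",.042,.05)):
        m=near(.508,.388,.06 if nm=="stand" else .03)&(w[...,2]>z0)&(w[...,2]<z1)
        if m.sum()>3:print(nm,m.sum(),np.median(w[m],0).round(4),((w[m].min(0)+w[m].max(0))/2).round(4),cv2.minEnclosingCircle(w[m][:,:2].astype(np.float32)*1000))
shares((.508,.388,.072,None))
E
```

```text
time_s: 11.45
eef_pos: [0.5075, 0.3876, 0.2191]
eef_rot: [-0.001, 0.473, 0.881, -0.001]
wrist_force: [-0.3, -0.3, 0.5]
opening: 0.53
grasp_force: 0.0
tip 192 [0.5074 0.3903 0.1231] [0.5079 0.3892 0.1222] ((507.98095703125, 389.37225341796875), 6.814408302307129)
upper 217 [0.5043 0.3949 0.1095] [0.5081 0.3892 0.1045] ((508.11346435546875, 389.2464294433594), 8.099176406860352)
stand 6455 [0.5031 0.3954 0.0457] [0.5082 0.3892 0.0459] ((507.9876708984375, 388.0773010253906), 59.926239013671875)
now [0.5077 0.3876 0.2198] yaw 2.155 q6 -0.12 t 11.5 F [ 0.4 -0.4  0.8]
(0.508, 0.388, 0.072, None) -> [0.0006, 0.0043, 0.7391] 0.0 rows 3
```

```bash
python3 -m handwheel '[[[0.006,0.004,0.3,0],[0.006,0.004,0.55,0],[0.006,0.004,0.74,0],[0.006,0.004,0.74,0],[0.006,0.004,0.74,0]]]'
python3 -m handwheel '[[[0,0,0,0],[0,0,0,0],[0,0,0,0],[0,0,0,0]]]' 0
python3 - <<'E'
from h import *
o=state()[0];print(o["grasp_force"],o["opening"],o["torque"])
shares((.508,.388,.21,None))
E
```

```text
time_s: 12.12
eef_pos: [0.5097, 0.3901, 0.0749]
eef_rot: [0.001, 0.473, 0.881, 0.001]
wrist_force: [0.2, 0.4, 0.4]
opening: 0.528
grasp_force: 0.0
time_s: 12.62
eef_pos: [0.5098, 0.3903, 0.0754]
eef_rot: [0.001, 0.473, 0.881, 0.001]
wrist_force: [-1.5, -0.9, 6.9]
opening: 0.17
grasp_force: 58.2
58.23403403162956 0.169663983504439 [-0.30685446  0.40390644 -0.02880907]
now [0.5098 0.3903 0.0754] yaw 2.155 q6 -0.12 t 12.6 F [-1.5 -0.9  6.9]
(0.508, 0.388, 0.21, None) -> [-0.0048, -0.0122, -0.6733] 0.0 rows 3
```

```bash
python3 -m handwheel '[[[0,0,-0.2,0],[0,0,-0.45,0],[0,0,-0.7,0],[0,0,-0.7,0],[0,0,-0.7,0]]]'
python3 -m handwheel '[[[-0.776,-0.418,0,0],[-0.776,-0.418,0,0],[-0.776,-0.418,0,0]]]'
python3 -m handwheel '[[[-0.776,-0.418,0,0],[-0.776,-0.418,0,0],[-0.776,-0.418,0,0],[-0.776,-0.418,0,0],[-0.776,-0.418,0,0],[-0.776,-0.418,0,0]]]'
python3 - <<'E'
from h import *
for n in("wrist","scene"):
    c,w=cam(n);np.savez(n+"4.npz",W=w,**c);cv2.imwrite(f"pics/{n}4.png",c["color"][:,:,::-1])
    near=lambda x,y,r:(np.hypot(w[...,0]-x,w[...,1]-y)<r)
    for nm,z0,z1,r in(("nose",.107,.114,.026),("shaftlow",.135,.19,.03),("shaftup",.2,.27,.03)):
        m=near(.5415,.0395,r)&(w[...,2]>z0)&(w[...,2]<z1)
        if m.sum()>3:print(n,nm,m.sum(),np.median(w[m],0).round(4),w[m].min(0).round(4),w[m].max(0).round(4),cv2.minEnclosingCircle(w[m][:,:2].astype(np.float32)*1000))
o=state()[0];print(o["opening"],o["grasp_force"]);shares((.5415,.0395,.1284,None))
a=cv2.imread("pics/wrist4.png")[100:400,170:470];b=cv2.imread("pics/scene4.png")[120:270,250:400]
cv2.imwrite("pics/m4.png",np.hstack([cv2.resize(a,(400,400)),cv2.resize(b,(400,400))]))
E
```

```text
time_s: 13.25
eef_pos: [0.5085, 0.3896, 0.2126]
eef_rot: [-0.0, 0.473, 0.881, -0.0]
wrist_force: [-0.2, -0.1, -2.2]
opening: 0.171
grasp_force: 59.7
time_s: 13.62
eef_pos: [0.5233, 0.212, 0.2104]
eef_rot: [-0.002, 0.473, 0.881, -0.001]
wrist_force: [0.5, -0.1, -1.5]
opening: 0.17
grasp_force: 59.6
time_s: 14.38
eef_pos: [0.5401, 0.04, 0.2121]
eef_rot: [-0.001, 0.473, 0.881, -0.0]
wrist_force: [-0.0, 1.3, -2.2]
opening: 0.171
grasp_force: 59.7
wrist nose 1030 [0.5355 0.0446 0.1104] [0.5215 0.0202 0.1071] [0.5649 0.0632 0.1129] ((541.1883544921875, 40.219146728515625), 23.70962142944336)
wrist shaftlow 628 [0.5349 0.0456 0.172 ] [0.5309 0.0344 0.1466] [0.5455 0.0476 0.1899] ((538.9210815429688, 39.710060119628906), 8.030678749084473)
wrist shaftup 10320 [0.5375 0.0452 0.2505] [0.5125 0.0192 0.2001] [0.5706 0.066  0.27  ] ((541.5064086914062, 39.4832763671875), 29.992578506469727)
scene nose 69 [0.5421 0.0379 0.1097] [0.5248 0.0178 0.1071] [0.5626 0.0595 0.1136] ((540.7271118164062, 38.19422149658203), 22.480640411376953)
scene shaftlow 48 [0.5427 0.0339 0.1667] [0.5328 0.0302 0.1451] [0.5484 0.0456 0.1882] ((540.9562377929688, 37.99354553222656), 8.401909828186035)
scene shaftup 244 [0.5441 0.0345 0.2413] [0.5138 0.0173 0.2019] [0.5701 0.0631 0.2696] ((541.0614624023438, 40.201271057128906), 29.54043960571289)
0.17172286430347677 59.67189833521843
now [0.5404 0.04   0.2125] yaw 2.157 q6 -0.73 t 14.5 F [-0.  -0.2 -1. ]
(0.5415, 0.0395, 0.1284, None) -> [-0.0054, 0.0035, 0.4205] 0.0 rows 2
```

View pics/m4.png

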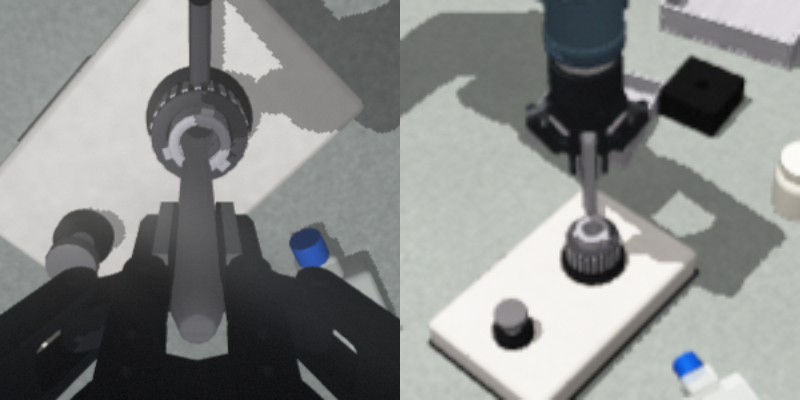

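The shaft hangs just over the open nose (wrist crop (200,140); scene crop (593,225)), about 1.5 mm off in x. I'm correcting that and inserting.

```bash
python3 -m handwheel '[[[-0.004,0.006,0.1,0],[-0.004,0.006,0.18,0],[-0.004,0.006,0.22,0],[-0.004,0.006,0.22,0]]]'
python3 -m handwheel '[[[0,0,0.05,0],[0,0,0.1,0],[0,0,0.14,0],[0,0,0.17,0],[0,0,0.17,0],[0,0,0.17,0]]]'
python3 - <<'E'
from h import *
shares((.5415,.0395,.1284,None))
E
```

```text
time_s: 14.98
eef_pos: [0.5417, 0.0389, 0.1682]
eef_rot: [-0.001, 0.473, 0.881, -0.0]
wrist_force: [1.0, 1.0, -1.8]
opening: 0.174
grasp_force: 59.6
time_s: 15.72
eef_pos: [0.5424, 0.0386, 0.1351]
eef_rot: [0.0, 0.473, 0.881, 0.0]
wrist_force: [0.6, 0.2, -1.7]
opening: 0.171
grasp_force: 59.6
now [0.5424 0.0386 0.1351] yaw 2.155 q6 -0.73 t 15.7 F [ 0.6  0.2 -1.7]
(0.5415, 0.0395, 0.1284, None) -> [0.0062, -0.0012, 0.0335] 0.0 rows 1
```

Going in freely; lowering to the floor contact.

```bash
python3 -m handwheel '[[[0,0,0.015,0],[0,0,0.03,0],[0,0,0.03,0],[0,0,0.035,0],[0,0,0.04,0],[0,0,0.04,0]]]'

```

```text
time_s: 16.48
eef_pos: [0.5426, 0.0386, 0.1283]
eef_rot: [0.0, 0.473, 0.881, 0.0]
wrist_force: [-3.2, 0.5, 8.1]
opening: 0.169
grasp_force: 60.9
```

```bash
python3 -m handwheel '[[[0,0,0,0],[0,0,0,0],[0,0,0,0],[0,0,-0.2,0],[0,0,-0.45,0],[0,0,-0.6,0],[0,0,-0.6,0],[0,0,-0.6,0]]]' 50
python3 - <<'E'
from h import *
for n in("wrist","scene"):
    c,w=cam(n)
    near=lambda x,y,r:(np.hypot(w[...,0]-x,w[...,1]-y)<r)
    for nm,x,y,z0,z1,r in(("post",.492,.114,.118,.14,.03),("shafttip",.5415,.039,.169,.19,.03),("shaft",.5415,.039,.125,.168,.03)):
        m=near(x,y,r)&(w[...,2]>z0)&(w[...,2]<z1)
        if m.sum()>3:print(n,nm,m.sum(),w[m].max(0).round(4),cv2.minEnclosingCircle(w[m][:,:2].astype(np.float32)*1000))
shares((.4925,.1145,.2485,2.155))
E
```

```text
time_s: 17.48
eef_pos: [0.5416, 0.0387, 0.2458]
eef_rot: [-0.001, 0.473, 0.881, -0.0]
wrist_force: [-0.5, 0.1, 0.9]
opening: 0.585
grasp_force: 0.0
wrist post 314 [0.4993 0.1226 0.1279] ((491.6104431152344, 115.07855987548828), 7.690914154052734)
wrist shafttip 306 [0.5489 0.0457 0.1784] ((541.2341918945312, 38.03582763671875), 7.772598743438721)
wrist shaft 312 [0.5477 0.046  0.1677] ((541.2570190429688, 38.32461929321289), 7.917684555053711)
scene post 17 [0.4995 0.1221 0.1274] ((492.3016357421875, 114.19246673583984), 8.295546531677246)
scene shafttip 17 [0.5487 0.0417 0.1778] ((542.8807983398438, 37.14435958862305), 6.424386501312256)
scene shaft 45 [0.5501 0.0389 0.1664] ((544.3260498046875, 34.05274963378906), 6.684245586395264)
now [0.5412 0.0388 0.245 ] yaw 2.155 q6 -0.73 t 17.6 F [-0.2 -0.5 -0.9]
(0.4925, 0.1145, 0.2485, 2.155) -> [0.4501, 0.0058, -0.0163] 0.0002 rows 2
```

```bash
python3 -m handwheel '[[[0.451,0.004,0,0],[0.451,0.004,0,0],[0.451,0.004,0.1,0],[0.451,0.004,0.4,0],[0.451,0.004,0.7,0],[0.451,0.004,0.7,0],[0.451,0.004,0.7,0]]]' 45
python3 -m handwheel '[[[0,0,0,0],[0,0,0,0],[0,0,0,0],[0,0,0,0]]]' 0
python3 - <<'E'
from h import *
o,p,M,phi=state();C=np.array([.5415,.039]);v=p[:2]-C;t0=np.arctan2(v[1],v[0]);r=.09;print(np.hypot(*v),t0,phi,o["opening"],o["grasp_force"])
w=[(*(C+r*np.array([np.cos(2.155-d),np.sin(2.155-d)])).round(4),p[2],phi-d) for d in(.18,.36,.54,.72,.8,.9,1.08,1.26,1.35,1.44,1.5,1.53)]
shares(*w)
E
```

```text
time_s: 18.45
eef_pos: [0.4939, 0.1143, 0.1082]
eef_rot: [0.0, 0.473, 0.881, 0.0]
wrist_force: [1.0, -0.7, -0.4]
opening: 0.529
grasp_force: 0.0
time_s: 18.95
eef_pos: [0.4947, 0.1143, 0.1095]
eef_rot: [0.002, 0.473, 0.881, 0.001]
wrist_force: [-1.5, -0.8, 7.3]
opening: 0.164
grasp_force: 58.4
0.08862907625990786 2.127116005377692 2.1554519922756477 0.1640935520148931 58.3877170085907
now [0.4947 0.1143 0.1095] yaw 2.155 q6 -0.59 t 18.9 F [-1.5 -0.8  7.3]
(np.float64(0.5061), np.float64(0.1217), np.float64(0.10950001662076786), np.float64(1.9754519922756477)) -> [-0.0005, 0.0681, 0.0002] 0.12 rows 1
(np.float64(0.5215), np.float64(0.1267), np.float64(0.10950001662076786), np.float64(1.7954519922756478)) -> [-0.0221, 0.1461, 0.0005] 0.24 rows 2
(np.float64(0.5375), np.float64(0.1289), np.float64(0.10950001662076786), np.float64(1.6154519922756476)) -> [-0.0571, 0.2188, 0.0009] 0.36 rows 3
(np.float64(0.5537), np.float64(0.1282), np.float64(0.10950001662076786), np.float64(1.4354519922756477)) -> [-0.1047, 0.2845, 0.0012] 0.48 rows 4
(np.float64(0.5608), np.float64(0.1269), np.float64(
[... 421 characters left out ...]
(0.1092), np.float64(0.10950001662076786), np.float64(0.8954519922756476)) -> [-0.3056, 0.4159, 0.0022] 0.84 rows 7
(np.float64(0.6039), np.float64(0.1039), np.float64(0.10950001662076786), np.float64(0.8054519922756476)) -> [-0.3446, 0.4267, 0.0023] 0.9 rows 8
(np.float64(0.6095), np.float64(0.098), np.float64(0.10950001662076786), np.float64(0.7154519922756477)) -> [-0.3846, 0.4338, 0.0024] 0.96 rows 8
(np.float64(0.6129), np.float64(0.0938), np.float64(0.10950001662076786), np.float64(0.6554519922756477)) -> [-0.4115, 0.4364, 0.0025] 1.0 rows 9
(np.float64(0.6145), np.float64(0.0917), np.float64(0.10950001662076786), np.float64(0.6254519922756476)) -> [-0.4247, 0.4372, 0.0025] 1.02 rows 9
```

```bash
python3 -m handwheel '[[[0,0.068,0,0.12],[-0.022,0.146,0,0.24],[-0.057,0.219,0,0.36],[-0.105,0.285,0,0.48],[-0.164,0.34,0,0.6],[-0.231,0.385,0,0.72],[-0.306,0.416,0,0.84],[-0.306,0.416,0,0.84]]]'
python3 - <<'E'
from h import *
o,p,M,phi=state();C=np.array([.542,.039]);v=p[:2]-C;t0=np.arctan2(v[1],v[0]);r=.09;print(np.hypot(*v),t0,phi,"q",2.155-t0,o["opening"],o["grasp_force"],o["wrist_force"])
w=[(*(C+r*np.array([np.cos(2.155-d),np.sin(2.155-d)])).round(4),p[2],2.155-d) for d in(1.35,1.44,1.5,1.53,1.56)]
shares(*w)
E
```

```text
time_s: 19.95
eef_pos: [0.5985, 0.1077, 0.1095]
eef_rot: [0.002, 0.902, 0.432, 0.002]
wrist_force: [-0.2, -4.8, 6.3]
opening: 0.159
grasp_force: 59.6
0.08891598690707969 0.8822159862617306 0.8936549346399825 q 1.2727840137382693 0.15860914932741593 59.55267548561096 [-0.21144212 -4.77888076  6.31282287]
now [0.5985 0.1077 0.1095] yaw 0.894 q6 0.66 t 19.9 F [-0.2 -4.8  6.3]
(np.float64(0.6044), np.float64(0.1039), np.float64(0.10953422456560777), 0.8049999999999997) -> [0.0038, 0.0348, 0.0002] 0.0591 rows 1
(np.float64(0.61), np.float64(0.098), np.float64(0.10953422456560777), 0.7149999999999999) -> [-0.0016, 0.0751, 0.0003] 0.1191 rows 1
(np.float64(0.6134), np.float64(0.0938), np.float64(0.10953422456560777), 0.6549999999999998) -> [-0.0073, 0.1015, 0.0004] 0.1591 rows 2
(np.float64(0.615), np.float64(0.0917), np.float64(0.10953422456560777), 0.6249999999999998) -> [-0.0105, 0.1143, 0.0005] 0.1791 rows 2
(np.float64(0.6165), np.float64(0.0894), np.float64(0.10953422456560777), 0.5949999999999998) -> [-0.0148, 0.1273, 0.0005] 0.1991 rows 2
```

```bash
python3 -m handwheel '[[[0.002,0.035,0,0.059],[-0.002,0.075,0,0.119],[-0.007,0.102,0,0.16],[-0.007,0.102,0,0.16],[-0.007,0.102,0,0.16]]]'
python3 -m handwheel '[[[-0.004,0.013,0,0.01],[-0.006,0.025,0,0.02],[-0.006,0.025,0,0.02],[-0.006,0.025,0,0.02]]]'
python3 - <<'E'
from h import *
o,p,M,phi=state();C=np.array([.542,.039]);v=p[:2]-C;t0=np.arctan2(v[1],v[0]);print(np.hypot(*v),t0,phi,"q",2.155-t0,o["opening"],o["grasp_force"],o["wrist_force"],"tang F along cw",np.dot(o["wrist_force"][:2],[np.sin(t0),-np.cos(t0)]))
E
```

```text
time_s: 20.58
eef_pos: [0.6118, 0.0941, 0.1095]
eef_rot: [0.001, 0.947, 0.323, 0.0]
wrist_force: [-5.4, -5.1, 8.5]
opening: 0.161
grasp_force: 59.8
time_s: 21.08
eef_pos: [0.6122, 0.0934, 0.1095]
eef_rot: [-0.002, 0.951, 0.309, -0.0]
wrist_force: [-9.4, 7.5, 13.8]
opening: 0.161
grasp_force: 60.3
0.08878514044897699 0.6590846130394031 0.6288448692291426 q 1.4959153869605966 0.16139071227685892 60.287445187568665 [-9.42913236  7.45938225 13.7915995 ] tang F along cw -11.671376923848662
```

```bash
python3 -m handwheel '[[[0,0.012,0,0],[-0.002,0.025,0,0],[-0.002,0.025,0,0]]]'
python3 -m handwheel '[[[0,-0.02,0,0],[0,-0.04,0,0],[0,-0.04,0,0]]]'
python3 -m handwheel '[[[0,0,0,0],[0,0,0,0],[0,0,0,0],[0,0,-0.2,0],[0,0,-0.5,0],[0,0,-0.8,0],[0,0,-0.8,0],[0,0,-0.8,0]]]' 45
python3 - <<'E'
from h import *
for n in("wrist","scene"):
    c,w=cam(n);cv2.imwrite(f"pics/{n}5.png",c["color"][:,:,::-1])
    near=lambda x,y,r:(np.hypot(w[...,0]-x,w[...,1]-y)<r)
    for nm,x,y,z0,z1,r in(("post",.613,.094,.118,.14,.03),("shafttip",.5415,.039,.169,.19,.03),("shaft",.5415,.039,.125,.168,.03)):
        m=near(x,y,r)&(w[...,2]>z0)&(w[...,2]<z1)
        if m.sum()>3:print(n,nm,m.sum(),w[m].max(0).round(4),cv2.minEnclosingCircle(w[m][:,:2].astype(np.float32)*1000))
    for x,y in((.549,-.2745),(.543,-.426)):
        m=near(x,y,.07)&(w[...,2]>.009)&(w[...,2]<.03)
        if m.sum()>20:
            h=m&(w[...,2]>.0185);print(n,"imp",m.sum(),w[m].mean(0).round(4),cv2.minAreaRect(w[m][:,:2].astype(np.float32)*1000),cv2.minEnclosingCircle(w[h][:,:2].astype(np.float32)*1000))
shares((.549,-.2745,.25,None))
E
```

```text
time_s: 21.45
eef_pos: [0.6123, 0.0931, 0.1094]
eef_rot: [-0.005, 0.951, 0.31, -0.002]
wrist_force: [-20.0, 22.6, 20.0]
opening: 0.165
grasp_force: 61.5
time_s: 21.82
eef_pos: [0.6121, 0.0935, 0.1095]
eef_rot: [0.001, 0.951, 0.309, 0.001]
wrist_force: [-2.4, 1.2, 8.4]
opening: 0.16
grasp_force: 60.0
time_s: 22.82
eef_pos: [0.611, 0.0928, 0.2664]
eef_rot: [-0.0, 0.952, 0.308, -0.0]
wrist_force: [0.0, -0.1, -1.2]
opening: 0.528
grasp_force: 0.0
wrist post 219 [0.6207 0.1024 0.1273] ((613.0995483398438, 94.86885070800781), 7.797580242156982)
wrist shafttip 215 [0.5492 0.0497 0.1781] ((542.00048828125, 42.95583724975586), 7.3763957023620605)
wrist shaft 369 [0.5497 0.0502 0.168 ] ((542.558837890625, 42.88420867919922), 8.186968803405762)
wrist imp 188 [ 0.5696 -0.2676  0.0163] ((572.2672729492188, -274.1736755371094), (27.507347106933594, 30.360557556152344), 86.13687133789062) ((571.3163452148438, -274.6876220703125), 19.42044448852539)
wrist imp 343 [ 0.5545 -0.4269  0.0161] ((558.3736572265625, -426.16302490234375), (35.05304718017578, 42.752685546875), 81.63958740234375) ((558.833862
[... 185 characters left out ...]
((540.6859741210938, 41.443973541259766), 6.878544807434082)
scene shaft 47 [0.5494 0.0415 0.1675] ((542.0889282226562, 37.406227111816406), 7.3115410804748535)
scene imp 139 [ 0.5486 -0.2752  0.0174] ((548.123046875, -274.8769226074219), (34.6948356628418, 75.71388244628906), 80.57020568847656) ((550.1319580078125, -275.58734130859375), 37.11591339111328)
scene imp 159 [ 0.543  -0.426   0.0173] ((542.0831298828125, -425.70635986328125), (34.564517974853516, 75.60004425048828), 37.676902770996094) ((539.97021484375, -425.7618103027344), 38.848026275634766)
now [0.6102 0.0928 0.2646] yaw 0.625 q6 0.9 t 22.9 F [ 0.4 -0.1 -0.5]
(0.549, -0.2745, 0.25, None) -> [-1.3228, 1.3102, 0.074] 0.0 rows 6
```

```bash
cat >> h.py <<'E'
from scipy.optimize import least_squares
def axis(w,x,y,z0=.118,z1=.166,r=.008):
    m=(np.hypot(w[...,0]-x,w[...,1]-y)<.02)&(w[...,2]>z0)&(w[...,2]<z1);P=w[m]
    f=lambda a:np.hypot(P[:,0]-a[0]-a[2]*(P[:,2]-.11),P[:,1]-a[1]-a[3]*(P[:,2]-.11))-r
    s=least_squares(f,[x,y,0,0],loss="soft_l1",f_scale=.0007);print(len(P),"at nose",s.x[:2].round(4),"tip(+66)",(s.x[:2]+.066*s.x[2:]).round(4),"rms",np.sqrt((s.fun**2).mean()).round(5));return s.x
E
python3 - <<'E'
from h import *
for n in("wrist","scene","top"):
    c,w=cam(n);print(n);axis(w,.5415,.0395)
    if n=="wrist":
        near=(np.hypot(w[...,0]-.5415,w[...,1]-.0395)<.024)&(np.abs(w[...,2]-.11)<.002);print("nose",near.sum(),cv2.minEnclosingCircle(w[near][:,:2].astype(np.float32)*1000))
        cv2.imwrite("pics/w6.png",cv2.resize(c["color"][150:400,120:520],(800,500),interpolation=cv2.INTER_CUBIC)[:,:,::-1])
E
```

```text
wrist
409 at nose [0.5414 0.04  ] tip(+66) [0.5408 0.0424] rms 0.00032
nose 550 ((542.0269165039062, 40.34894943237305), 19.801727294921875)
scene
53 at nose [0.541  0.0395] tip(+66) [0.5408 0.044 ] rms 0.00118
top
0 at nose [0.5415 0.0395] tip(+66) [0.5415 0.0395] rms nanh.py:31: RuntimeWarning: Mean of empty slice.
  s=least_squares(f,[x,y,0,0],loss="soft_l1",f_scale=.0007);print(len(P),"at nose",s.x[:2].round(4),"tip(+66)",(s.x[:2]+.066*s.x[2:]).round(4),"rms",np.sqrt((s.fun**2).mean()).round(5));return s.x
  ret = ret.dtype.type(ret / rcount)
```

View pics/w6.png

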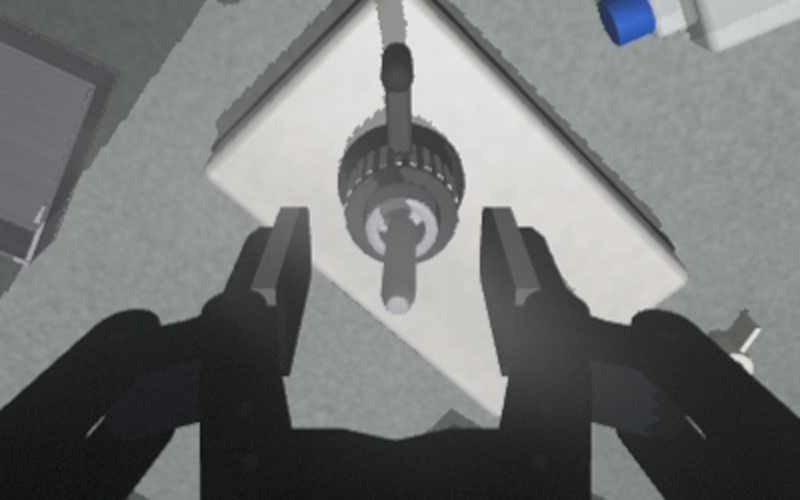

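The picture shows the shaft clamped in the nose (400,240) with its tip at (398,305). The fits give a lean of about 2.5°: its foot stayed about 2 mm toward -y while the jaws centred it. I'll straighten it with the gripper, closing along world y.

```bash
python3 -m handwheel '[[[-0.433,0.013,0,0.12],[-0.433,0.013,0,0.24],[-0.433,0.013,0,0.36],[-0.433,0.013,0,0.417],[-0.433,0.013,0,0.417],[-0.433,0.013,0,0.417]]]' 45
python3 - <<'E'
from h import *
shares((.5415,.040,.155,0))
E
```

```text
time_s: 23.82
eef_pos: [0.5424, 0.0401, 0.2664]
eef_rot: [-0.0, 1.0, 0.001, -0.0]
wrist_force: [0.1, 0.5, 0.1]
opening: 0.528
grasp_force: 0.0
now [0.5424 0.0401 0.2664] yaw 0.002 q6 1.42 t 23.8 F [0.1 0.5 0.1]
(0.5415, 0.04, 0.155, 0) -> [-0.0041, 0.0004, 0.557] 0.001 rows 2
```

```bash
python3 -m handwheel '[[[-0.004,0,0.25,0],[-0.004,0,0.5,0],[-0.004,0,0.56,0],[-0.004,0,0.56,0],[-0.004,0,0.56,0]]]'
python3 -m handwheel '[[[0,0,0,0],[0,0,0,0],[0,0,0,0],[0,0,0,0],[0,0,0,0],[0,0,0,0]]]' 0
python3 -m handwheel '[[[0,0.01,0,0],[0,0.01,0,0],[0,0,0,0],[0,0,0,0]]]'
python3 -m handwheel '[[[0,0,0,0],[0,0,0,0],[0,0,0,0],[0,0,-0.2,0],[0,0,-0.45,0],[0,0,-0.56,0],[0,0,-0.56,0],[0,0,-0.56,0]]]' 45
python3 - <<'E'
from h import *
for n in("wrist","scene"):
    c,w=cam(n);print(n);axis(w,.5415,.0395)
E
```

```text
time_s: 24.45
eef_pos: [0.5435, 0.0399, 0.1572]
eef_rot: [0.0, 1.0, 0.0, 0.002]
wrist_force: [0.1, 0.3, 0.7]
opening: 0.523
grasp_force: 0.0
time_s: 25.2
eef_pos: [0.5428, 0.0402, 0.1566]
eef_rot: [-0.0, 1.0, -0.0, 0.001]
wrist_force: [-0.9, 2.1, 5.6]
opening: 0.159
grasp_force: 58.6
time_s: 25.7
eef_pos: [0.5429, 0.0402, 0.1566]
eef_rot: [0.0, 1.0, 0.0, 0.001]
wrist_force: [-0.2, 1.0, 6.7]
opening: 0.161
grasp_force: 58.8
time_s: 26.7
eef_pos: [0.541, 0.0401, 0.2653]
eef_rot: [-0.0, 1.0, -0.0, -0.001]
wrist_force: [0.1, 0.1, -0.1]
opening: 0.525
grasp_force: 0.0
wrist
265 at nose [0.5412 0.0397] tip(+66) [0.5409 0.0403] rms 0.00019
scene
51 at nose [0.5403 0.0399] tip(+66) [0.5415 0.0402] rms 0.00125
```

The shaft is upright now, with under 0.6° of lean. On to the nearer impeller.

```bash
python3 -m handwheel '[[[0.02,0.79,0,0],[0.02,0.79,0,0],[0.02,0.79,0,0]]]' 60
python3 -m handwheel '[[[0,0.79,0.2,0.11],[0,0.79,0.2,0.11],[0,0.79,0.2,0.11],[0,0.79,0.2,0.11],[0,0.79,0.2,0.11]]]'
cat >> h.py <<'E'
def imps(w,x,y,zb=0):
    d=np.hypot(w[...,0]-x,w[...,1]-y);m=(d<.055)&(w[...,2]>zb+.010)&(w[...,2]<zb+.025);P=w[m]
    if len(P)<30:print("none near",x,y);return
    hub=P[P[:,2]>zb+.0185][:,:2]
    for _ in range(4):
        # hub outer: circle search
        pass
    g=np.median(P[:,:2],0)
    s=least_squares(lambda a:np.maximum(np.hypot(*(hub-a).T)-.018,0)+np.maximum(.0105-np.hypot(*(hub-a).T),0),g).x
    b=P[np.hypot(*(P[:,:2]-s).T)>.022][:,:2]-s
    a=.5*np.angle(np.sum((b[:,0]+1j*b[:,1])**2))
    print("imp",len(P),len(hub),"hub",s.round(4),"top z",np.median(P[P[:,2]>zb+.0185][:,2]).round(4),"blade ang",round(a,3),len(b),"ends",np.round([(b@[np.cos(a),np.sin(a)]).min(),(b@[np.cos(a),np.sin(a)]).max()],4),"med",np.median(P[:,:2],0).round(4))
    return s,a
E
python3 - <<'E'
from h import *
for n in("wrist","scene","top"):
    c,w=cam(n);print(n);imps(w,.549,-.2748)
    if n!="wrist":imps(w,.543,-.426)
    cv2.imwrite(f"pics/{n}7.png",c["color"][:,:,::-1])
shares((.549,-.2748,.012,None))
E
```

```text
time_s: 27.18
eef_pos: [0.545, -0.1205, 0.2653]
eef_rot: [-0.0, 1.0, -0.001, -0.001]
wrist_force: [0.2, 0.5, -0.8]
opening: 0.7
grasp_force: 0.0
time_s: 27.8
eef_pos: [0.5453, -0.2752, 0.2258]
eef_rot: [-0.001, 0.997, -0.083, -0.001]
wrist_force: [-0.8, -0.4, 0.8]
opening: 0.701
grasp_force: 0.0
wrist
imp 740 489 hub [ 0.5474 -0.2746] top z 0.0205 blade ang 0.226 163 ends [-0.0418  0.0415] med [ 0.549  -0.2741]
scene
imp 135 51 hub [ 0.5462 -0.2754] top z 0.0201 blade ang 0.232 36 ends [-0.0386  0.0423] med [ 0.5494 -0.2754]
imp 155 77 hub [ 0.5443 -0.4268] top z 0.0202 blade ang -0.513 31 ends [-0.0453  0.0394] med [ 0.5442 -0.4272]
top
none near 0.549 -0.2748
imp 65 30 hub [ 0.5425 -0.4231] top z 0.0216 blade ang -0.528 22 ends [-0.0386  0.0403] med [ 0.5521 -0.4184]
now [ 0.546  -0.2746  0.2271] yaw -0.164 q6 1.07 t 27.9 F [0.1 0.9 0.7]
(0.549, -0.2748, 0.012, None) -> [0.0146, -0.0015, 1.0755] 0.0 rows 4
```

View pics/wrist7.png

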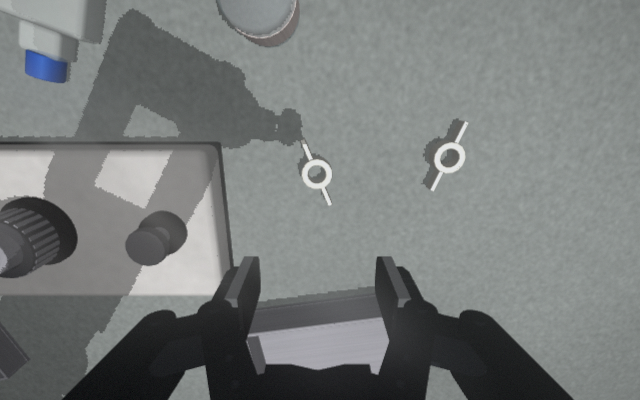

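The wrist view shows the first impeller at (316,174), with its hub at (0.5474,-0.2746) and blades at 0.227 rad. The second is at (449,157).

```bash
python3 -m handwheel '[[[0.007,0,0.2,-0.12],[0.007,0,0.45,-0.24],[0.007,0,0.7,-0.261],[0.007,0,0.8,-0.261],[0.007,0,0.8,-0.261],[0.007,0,0.8,-0.261]]]'
python3 - <<'E'
from h import *
c,w=cam("wrist");imps(w,.5475,-.2748)
shares((.5475,-.2748,.012,.227))
E
```

```text
time_s: 28.7
eef_pos: [0.5487, -0.277, 0.0693]
eef_rot: [0.001, 0.994, 0.113, 0.001]
wrist_force: [-0.0, -0.6, 1.0]
opening: 0.704
grasp_force: 0.0
imp 2203 1401 hub [ 0.5498 -0.2736] top z 0.0205 blade ang 0.226 413 ends [-0.0443  0.0393] med [ 0.5501 -0.2729]
now [ 0.5487 -0.2772  0.0695] yaw 0.226 q6 0.68 t 28.8 F [ 0.  -0.6  0.1]
(0.5475, -0.2748, 0.012, 0.227) -> [-0.0041, -0.0141, 0.2877] -0.0005 rows 1
```

```bash
python3 -m handwheel '[[[-0.003,-0.016,0.15,0],[-0.003,-0.016,0.292,0],[-0.003,-0.016,0.292,0],[-0.003,-0.016,0.292,0]]]'
python3 -m handwheel '[[[0,0,0,0],[0,0,0,0],[0,0,0,0],[0,0,0,0]]]' 0
python3 - <<'E'
from h import *
o=state()[0];print(o["opening"],o["grasp_force"]);shares((.541,.04,.26,.227))
E
```

```text
time_s: 29.25
eef_pos: [0.547, -0.2742, 0.0105]
eef_rot: [0.001, 0.994, 0.113, 0.001]
wrist_force: [0.7, -0.5, 0.3]
opening: 0.702
grasp_force: 0.0
time_s: 29.75
eef_pos: [0.547, -0.2741, 0.0105]
eef_rot: [0.001, 0.994, 0.113, 0.001]
wrist_force: [0.6, 0.2, 6.7]
opening: 0.388
grasp_force: 60.4
0.38799350652630726 60.37947884760797
now [ 0.547  -0.2741  0.0105] yaw 0.226 q6 0.69 t 29.8 F [0.6 0.2 6.7]
(0.541, 0.04, 0.26, 0.227) -> [0.3256, -1.5342, -1.2506] -0.0004 rows 7
```

```bash
python3 -m handwheel '[[[0,0,-0.3,0],[0,0,-0.6,0],[0,0,-0.9,0],[0,0,-1,0],[0,0,-1,0]]]'
python3 -m handwheel '[[[0.163,-0.767,-0.1,0],[0.163,-0.767,-0.1,0],[0.163,-0.767,-0.1,0],[0.163,-0.767,-0.1,0]]]'
python3 -m handwheel '[[[0.163,-0.767,0,0],[0.163,-0.767,0,0],[0.163,-0.767,0,0],[0.163,-0.767,0,0],[0.163,-0.767,0,0],[0.163,-0.767,0,0]]]'
python3 - <<'E'
from h import *
for n in("wrist","scene"):
    c,w=cam(n);axis(w,.541,.04)
    o,p,M,phi=state()
    m=(np.hypot(w[...,0]-p[0],w[...,1]-p[1])<.045)&(w[...,2]>p[2]-.02)&(w[...,2]<p[2]+.012);print(n,m.sum(),p[2])
    cv2.imwrite(f"pics/{n}8.png",c["color"][:,:,::-1])
a=cv2.imread("pics/wrist8.png")[100:400,170:470];b=cv2.imread("pics/scene8.png")[120:270,250:400]
cv2.imwrite("pics/m8.png",np.hstack([cv2.resize(a,(400,400)),cv2.resize(b,(400,400))]))
shares((.541,.04,.13,None))
E
```

```text
time_s: 30.38
eef_pos: [0.5465, -0.2737, 0.2102]
eef_rot: [0.001, 0.994, 0.113, 0.001]
wrist_force: [-0.3, -0.1, -1.5]
opening: 0.391
grasp_force: 60.1
time_s: 30.88
eef_pos: [0.5418, -0.1135, 0.2259]
eef_rot: [-0.001, 0.993, 0.115, -0.002]
wrist_force: [0.1, -1.0, -0.9]
opening: 0.389
grasp_force: 60.2
time_s: 31.62
eef_pos: [0.5404, 0.0389, 0.2278]
eef_rot: [0.0, 0.994, 0.112, -0.001]
wrist_force: [0.1, -0.4, -0.7]
opening: 0.388
grasp_force: 60.2
180 at nose [0.5411 0.0397] tip(+66) [0.5408 0.0404] rms 0.00016
wrist 5757 0.2280212663697347
52 at nose [0.5401 0.0405] tip(+66) [0.5401 0.0414] rms 0.00101
scene 133 0.22817351450769188
now [0.5405 0.0391 0.2282] yaw 0.224 q6 1.2 t 31.7 F [ 0.5  0.3 -1. ]
(0.541, 0.04, 0.13, None) -> [0.0034, -0.0036, 0.4909] 0.0 rows 2
```

View pics/m8.png

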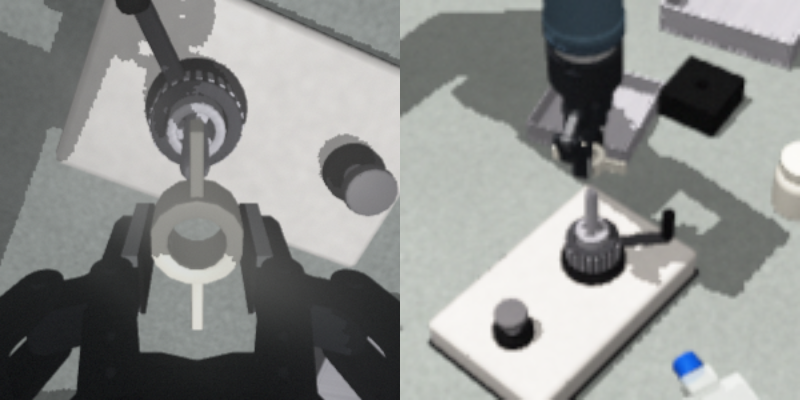

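The picture shows the impeller flat in the jaws (195,230), with the upright shaft tip just beneath it. Now I'm measuring the hub against the shaft.

```bash
python3 - <<'E'
from h import *
c,w=cam("wrist");o,p,M,phi=state()
zb=p[2]-.0105
d=np.hypot(w[...,0]-p[0],w[...,1]-p[1]);m=(d<.0185)&(abs(w[...,2]-zb-.02)<.003);P=w[m]
hub=P[:,:2]
s=least_squares(lambda a:np.maximum(np.hypot(*(hub-a).T)-.018,0)+np.maximum(.0105-np.hypot(*(hub-a).T),0),p[:2]).x
print(len(hub),"hub",s.round(4),"z",np.median(P[:,2]),"tcp",p.round(4))
m=(d<.046)&(abs(w[...,2]-zb-.017)<.002)
B=w[m][:,:2]-p[:2];t=B@[np.cos(phi),np.sin(phi)];k=abs(B@[np.sin(phi),-np.cos(phi)])<.004;print("blade ends",t[k].min(),t[k].max())
shares((.541,.04,.13,None))
E
```

```text
2664 hub [0.5411 0.0394] z 0.23816503277950982 tcp [0.5406 0.0393 0.2283]
blade ends -0.04165406342068621 0.04244778259501867
now [0.5406 0.0393 0.2283] yaw 0.225 q6 1.2 t 31.8 F [-0.4 -0.7 -1.1]
(0.541, 0.04, 0.13, None) -> [0.0029, -0.0028, 0.4917] 0.0 rows 2
```

```bash
python3 -m handwheel '[[[0,-0.004,0.1,0],[0,-0.004,0.2,0],[0,-0.004,0.3,0],[0,-0.004,0.3,0]]]'
python3 -m handwheel '[[[0,0,0.08,0],[0,0,0.15,0],[0,0,0.21,0],[0,0,0.23,0],[0,0,0.23,0]]]'
python3 -m handwheel '[[[0,0,0.005,0],[0,0,0.01,0],[0,0,0.015,0],[0,0,0.02,0],[0,0,0.02,0]]]'
```

```text
time_s: 32.28
eef_pos: [0.5391, 0.0409, 0.167]
eef_rot: [-0.0, 0.994, 0.113, -0.002]
wrist_force: [-0.3, 0.7, 0.2]
opening: 0.387
grasp_force: 60.2
time_s: 32.9
eef_pos: [0.5402, 0.0412, 0.1222]
eef_rot: [-0.0, 0.994, 0.113, -0.0]
wrist_force: [1.2, -0.3, -1.0]
opening: 0.389
grasp_force: 60.2
time_s: 33.52
eef_pos: [0.5407, 0.0412, 0.1205]
eef_rot: [0.0, 0.994, 0.113, 0.0]
wrist_force: [-6.2, 0.4, 13.8]
opening: 0.392
grasp_force: 61.9
```

Contact is exactly at the seat height (0.1205). I'll release, raise and check.

```bash
python3 -m handwheel '[[[0,0,-0.015,0],[0,0,-0.015,0],[0,0,-0.015,0],[0,0,-0.3,0],[0,0,-0.6,0],[0,0,-0.65,0],[0,0,-0.65,0]]]' 60
python3 - <<'E'
from h import *
for n in("wrist","scene"):
    c,w=cam(n);axis(w,.541,.04,.135);imps(w,.541,.04,.11)
    if n=="scene":imps(w,.5443,-.4268)
shares((.5443,-.4265,.235,-.51))
E
```

```text
time_s: 34.4
eef_pos: [0.5405, 0.0412, 0.2488]
eef_rot: [0.0, 0.994, 0.113, 0.001]
wrist_force: [-0.8, 0.1, 0.2]
opening: 0.701
grasp_force: 0.0
222 at nose [0.5413 0.0397] tip(+66) [0.5408 0.0404] rms 0.00019
imp 1061 686 hub [0.5411 0.0412] top z 0.1305 blade ang 0.225 239 ends [-0.0419  0.0418] med [0.5487 0.0457]
33 at nose [0.539  0.0388] tip(+66) [0.5421 0.0417] rms 0.00118
imp 111 36 hub [0.5417 0.0414] top z 0.1302 blade ang 0.228 31 ends [-0.0421  0.0407] med [0.5457 0.0343]
imp 151 71 hub [ 0.5398 -0.4241] top z 0.0203 blade ang -0.516 30 ends [-0.04    0.0427] med [ 0.5443 -0.4266]
now [0.5393 0.0413 0.2465] yaw 0.226 q6 1.2 t 34.5 F [ 0.   0.6 -0.1]
(0.5443, -0.4265, 0.235, -0.51) -> [-0.5, 2.2852, 0.0561] 0.4908 rows 8
```

Impeller 1 is flat on the nose, with its top at 0.1305. Going to the second.

```bash
python3 -m handwheel '[[[-0.167,0.762,0,0],[-0.167,0.762,0,0],[-0.167,0.762,0,0]]]'
python3 -m handwheel '[[[-0.167,0.762,0,0],[-0.167,0.762,0,0],[-0.167,0.762,0,0]]]'
python3 -m handwheel '[[[-0.167,0.762,0.1,0.12],[-0.167,0.762,0.2,0.24],[-0.167,0.762,0.4,0.36],[-0.167,0.762,0.6,0.49],[-0.167,0.762,0.6,0.492],[-0.167,0.762,0.6,0.492],[-0.167,0.762,0.6,0.492]]]'
python3 - <<'E'
from h import *
c,w=cam("wrist");s=imps(w,.543,-.4265);c2,w2=cam("scene");imps(w2,.543,-.4265)
cv2.imwrite("pics/m9.png",np.vstack([cv2.resize(c["color"],(480,300)),cv2.resize(c2["color"],(480,300))])[:,:,::-1])
if s:shares((*s[0],.0115,s[1]))
E
```

```text
time_s: 34.88
eef_pos: [0.5407, -0.1172, 0.246]
eef_rot: [-0.001, 0.994, 0.112, -0.002]
wrist_force: [0.4, -0.5, -0.1]
opening: 0.701
grasp_force: 0.0
time_s: 35.25
eef_pos: [0.5421, -0.2735, 0.2456]
eef_rot: [-0.001, 0.994, 0.112, -0.002]
wrist_force: [0.4, 1.1, -0.9]
opening: 0.702
grasp_force: 0.0
time_s: 36.12
eef_pos: [0.5465, -0.4273, 0.1312]
eef_rot: [0.001, 0.968, -0.252, 0.002]
wrist_force: [0.1, 0.1, 0.2]
opening: 0.702
grasp_force: 0.0
imp 1289 838 hub [ 0.5426 -0.4266] top z 0.0205 blade ang -0.518 248 ends [-0.0431  0.0403] med [ 0.5432 -0.427 ]
imp 151 68 hub [ 0.5407 -0.4242] top z 0.02 blade ang -0.519 31 ends [-0.0409  0.0425] med [ 0.5429 -0.4272]
now [ 0.5463 -0.4273  0.1309] yaw -0.51 q6 1.25 t 36.2 F [ 0.4 -0.3 -0.9]
(np.float64(0.5426137203383482), np.float64(-0.42655263259366155), 0.0115, np.float64(-0.517854060872513)) -> [-0.0199, 0.0051, 0.5969] 0.0054 rows 2
```

View pics/m9.png

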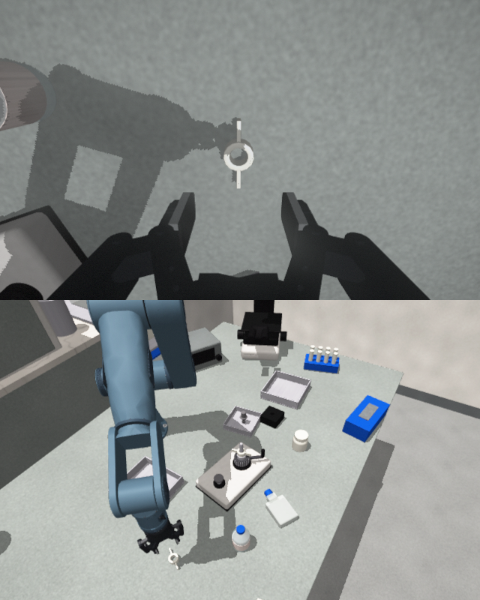

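Wrist view: the second impeller is at (238,157), between the fingers. Scene view: the plug stands in the small tray and impeller 1 is on the shaft. Grasping.

```bash
python3 -m handwheel '[[[-0.024,0.006,0.25,0.005],[-0.024,0.006,0.5,0.005],[-0.024,0.006,0.597,0.005],[-0.024,0.006,0.597,0.005],[-0.024,0.006,0.597,0.005]]]'
python3 -m handwheel '[[[0,0,0,0],[0,0,0,0],[0,0,0,0],[0,0,0,0]]]' 0
python3 -m handwheel '[[[0,0,-0.3,0],[0,0,-0.6,0],[0,0,-0.9,0],[0,0,-1,0],[0,0,-1,0]]]'
python3 - <<'E'
from h import *
o=state()[0];print(o["opening"],o["grasp_force"]);shares((.541,.04,.24,None),(.541,.04,.24,.226))
E
```

```text
time_s: 36.85
eef_pos: [0.5419, -0.427, 0.0118]
eef_rot: [0.001, 0.967, -0.257, 0.002]
wrist_force: [-0.0, -0.7, 0.4]
opening: 0.706
grasp_force: 0.0
time_s: 37.35
eef_pos: [0.5417, -0.4268, 0.0116]
eef_rot: [0.001, 0.967, -0.257, 0.002]
wrist_force: [0.2, 0.2, 7.2]
opening: 0.388
grasp_force: 60.4
time_s: 37.98
eef_pos: [0.5411, -0.4262, 0.2112]
eef_rot: [0.001, 0.966, -0.257, 0.002]
wrist_force: [0.1, -0.5, -0.9]
opening: 0.388
grasp_force: 59.9
0.3875324662675803 59.931407226249576
now [ 0.5411 -0.4262  0.2112] yaw -0.519 q6 1.25 t 38.0 F [ 0.1 -0.5 -0.9]
(0.541, 0.04, 0.24, None) -> [-1.1563, -2.0234, -0.1506] 0.0 rows 8
(0.541, 0.04, 0.24, 0.226) -> [-1.1563, -2.0234, -0.1506] -0.4968 rows 8
```

```bash
python3 -m handwheel '[[[-0.385,-0.674,-0.05,0],[-0.385,-0.674,-0.1,0],[-0.385,-0.674,-0.15,0]]]'
python3 -m handwheel '[[[-0.385,-0.674,0,0],[-0.385,-0.674,0,0],[-0.385,-0.674,0,0]]]'
python3 -m handwheel '[[[-0.385,-0.674,0,-0.12],[-0.385,-0.674,0,-0.24],[-0.385,-0.674,0,-0.36],[-0.385,-0.674,0,-0.48],[-0.385,-0.674,0,-0.497],[-0.385,-0.674,0,-0.497],[-0.385,-0.674,0,-0.497]]]'
python3 - <<'E'
from h import *
c,w=cam("wrist");o,p,M,phi=state();axis(w,.541,.04,.135)
zb=p[2]-.0115
d=np.hypot(w[...,0]-p[0],w[...,1]-p[1]);m=(d<.0185)&(abs(w[...,2]-zb-.02)<.003);P=w[m]
hub=P[:,:2]
s=least_squares(lambda a:np.maximum(np.hypot(*(hub-a).T)-.018,0)+np.maximum(.0105-np.hypot(*(hub-a).T),0),p[:2]).x
print(len(hub),"hub",s.round(4),"z",np.median(P[:,2]),"tcp",p.round(4))
m=(d<.05)&(abs(w[...,2]-zb-.017)<.002)
B=w[m][:,:2]-p[:2];t=B@[np.cos(phi),np.sin(phi)];k=abs(B@[np.sin(phi),-np.cos(phi)])<.004;print("blade ends",t[k].min(),t[k].max())
cv2.imwrite("pics/w10.png",c["color"][:,:,::-1])
e=np.array([.541,.0402])-s
shares((*(p[:2]+e),.1415,None))
E
```

```text
time_s: 38.35
eef_pos: [0.5387, -0.2661, 0.2351]
eef_rot: [-0.002, 0.967, -0.256, -0.003]
wrist_force: [-0.3, -0.7, -0.1]
opening: 0.385
grasp_force: 60.0
time_s: 38.72
eef_pos: [0.5387, -0.1114, 0.2359]
eef_rot: [-0.001, 0.967, -0.256, -0.003]
wrist_force: [0.3, -0.5, -0.2]
opening: 0.387
grasp_force: 60.0
time_s: 39.6
eef_pos: [0.5403, 0.0397, 0.2384]
eef_rot: [-0.0, 0.994, 0.111, -0.001]
wrist_force: [-0.1, -0.4, -0.4]
opening: 0.387
grasp_force: 60.0
115 at nose [0.5414 0.0397] tip(+66) [0.5406 0.0404] rms 0.00018
2578 hub [0.54   0.0396] z 0.24738418556089697 tcp [0.5405 0.0397 0.2387]
blade ends -0.044013106455693465 0.04088792237856564
now [0.5405 0.0397 0.2387] yaw 0.224 q6 1.2 t 39.6 F [ 0.9 -0.2 -0.7]
(np.float64(0.5414756049478012), np.float64(0.040280208992238095), 0.1415, None) -> [0.0058, -0.0016, 0.4859] 0.0 rows 2
```

```bash
python3 -m handwheel '[[[0.008,0,0.1,0],[0.008,0,0.2,0],[0.008,0,0.3,0],[0.008,0,0.3,0]]]'
python3 -m handwheel '[[[0,0,0.06,0],[0,0,0.11,0],[0,0,0.15,0],[0,0,0.17,0],[0,0,0.17,0]]]'
python3 -m handwheel '[[[0,0,0.005,0],[0,0,0.01,0],[0,0,0.015,0],[0,0,0.02,0],[0,0,0.02,0]]]'
```

```text
time_s: 40.15
eef_pos: [0.5409, 0.0404, 0.1775]
eef_rot: [-0.0, 0.994, 0.112, -0.002]
wrist_force: [-0.4, 0.1, -0.8]
opening: 0.385
grasp_force: 60.0
time_s: 40.78
eef_pos: [0.542, 0.0406, 0.1448]
eef_rot: [-0.0, 0.994, 0.113, -0.0]
wrist_force: [0.9, -0.6, -0.3]
opening: 0.387
grasp_force: 60.0
time_s: 41.4
eef_pos: [0.5423, 0.0405, 0.1416]
eef_rot: [0.0, 0.994, 0.113, 0.0]
wrist_force: [-1.3, -0.3, 3.1]
opening: 0.383
grasp_force: 60.5
```

```bash
python3 -m handwheel '[[[0,0,0.005,0],[0,0,0.008,0],[0,0,0.008,0]]]'
python3 -m handwheel '[[[0,0,-0.005,0],[0,0,-0.005,0],[0,0,-0.005,0],[0,0,-0.3,0],[0,0,-0.55,0],[0,0,-0.55,0],[0,0,-0.55,0]]]' 60
python3 - <<'E'
from h import *
c,w=cam("wrist");axis(w,.541,.04,.155);imps(w,.541,.04,.13)
c2,w2=cam("scene");imps(w2,.541,.04,.13);ct,wt=cam("top")
m=(np.hypot(w2[...,0]-.521,w2[...,1]+.099)<.03)&(w2[...,2]>.088)&(w2[...,2]<.1);print("plunger",((w2[m].min(0)+w2[m].max(0))/2).round(4))
m=(np.hypot(w[...,0]-.521,w[...,1]+.099)<.03)&(w[...,2]>.09)&(w[...,2]<.1);print("plunger w",m.sum(),((w[m].min(0)+w[m].max(0))/2).round(4) if m.sum() else 0)
cv2.imwrite("pics/m11.png",np.vstack([np.hstack([cv2.resize(c["color"],(400,250)),cv2.resize(c2["color"][120:245,220:420],(400,250))]),cv2.resize(ct["color"],(800,500))[100:450]])[:,:,::-1])
shares((.5205,-.099,.21,None))
E
```

```text
time_s: 41.78
eef_pos: [0.5424, 0.0405, 0.1415]
eef_rot: [0.0, 0.994, 0.113, 0.0]
wrist_force: [-6.8, 0.3, 14.9]
opening: 0.385
grasp_force: 61.9
time_s: 42.65
eef_pos: [0.5418, 0.0406, 0.2488]
eef_rot: [-0.0, 0.994, 0.113, -0.0]
wrist_force: [-0.9, 0.4, -0.4]
opening: 0.702
grasp_force: 0.0
91 at nose [0.5419 0.0396] tip(+66) [0.5407 0.0403] rms 0.00019
imp 1333 840 hub [0.5397 0.0401] top z 0.1505 blade ang 0.223 292 ends [-0.0401  0.0437] med [0.5481 0.0433]
imp 107 44 hub [0.5419 0.0412] top z 0.1499 blade ang 0.232 29 ends [-0.0405  0.041 ] med [0.5461 0.0341]
plunger [ 0.5188 -0.0979  0.0931]
plunger w 1047 [ 0.5187 -0.0977  0.0934]
now [0.5411 0.0406 0.2476] yaw 0.226 q6 1.2 t 42.8 F [ 0.3  0.3 -0.1]
(0.5205, -0.099, 0.21, None) -> [-0.2565, 0.6575, 0.1878] 0.0 rows 3
```

View pics/m11.png

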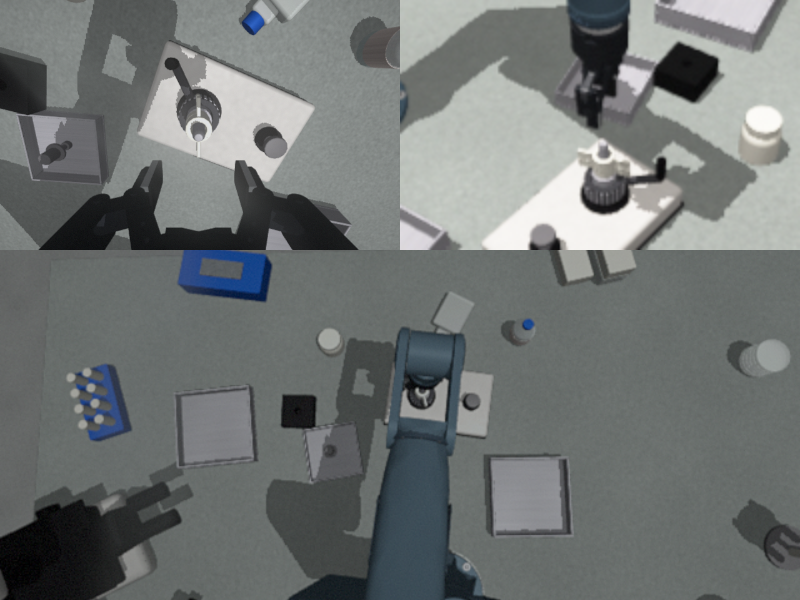

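Both impellers are stacked flat (top at 0.1505) and the bench has no impeller left: the top view shows only trays, stand, jar, flask and bottle. Now the plunger.

```bash
python3 -m handwheel '[[[-0.263,0.651,0,0],[-0.263,0.651,0,0],[-0.263,0.651,0,0],[-0.263,0.651,0.2,0],[-0.263,0.651,0.45,0],[-0.263,0.651,0.588,0],[-0.263,0.651,0.588,0],[-0.263,0.651,0.588,0]]]' 0
python3 -m handwheel '[[[0,0,0.06,0],[0,0,0.11,0],[0,0,0.14,0],[0,0,0.17,0],[0,0,0.19,0],[0,0,0.19,0]]]'
```

```text
time_s: 43.8
eef_pos: [0.5208, -0.0979, 0.1327]
eef_rot: [0.0, 0.994, 0.113, 0.0]
wrist_force: [0.1, -0.3, 1.6]
opening: -0.001
grasp_force: 0.0
time_s: 44.55
eef_pos: [0.5199, -0.098, 0.0939]
eef_rot: [-0.0, 0.994, 0.113, -0.0]
wrist_force: [-2.7, 0.0, 4.1]
opening: 0.0
grasp_force: 2.4
```

```bash
python3 -m handwheel '[[[0,0,0.02,0],[0,0,0.035,0],[0,0,0.045,0],[0,0,0.05,0],[0,0,0.05,0],[0,0,0.05,0]]]'
```

```text
time_s: 45.3
eef_pos: [0.5204, -0.0982, 0.0868]
eef_rot: [0.0, 0.994, 0.113, 0.0]
wrist_force: [-12.2, 2.6, 26.6]
opening: -0.005
grasp_force: 13.0
```

At the stop: TCP z is 0.0868 and the force is well above the 8 N spring. I'll hold, then let go and clear.

```bash
python3 -m handwheel '[[[0,0,0,0],[0,0,0,0],[0,0,0,0],[0,0,0,0],[0,0,0,0],[0,0,0,0],[0,0,0,0],[0,0,0,0]]]'
python3 -m handwheel '[[[0,0,-0.1,0],[0,0,-0.25,0],[0,0,-0.5,0],[0,0,-0.8,0],[0,0,-0.9,0],[0,0,-0.9,0],[0,0,-0.9,0]]]'
python3 -m handwheel '[[[-0.3,0.8,0,0],[-0.3,0.8,0,0],[-0.3,0.8,0,0],[-0.3,0.8,0,0],[-0.3,0.8,0,0]]]'
python3 - <<'E'
from h import *
c2,w=cam("scene");axis(w,.541,.04,.155);imps(w,.541,.04,.13);ct,wt=cam("top")
for n,ww in(("s",w),("t",wt)):
    near=lambda x,y,r:(np.hypot(ww[...,0]-x,ww[...,1]-y)<r)
    for nm,x,y,r,z0,z1 in(("plunger",.52,-.098,.03,.07,.11),("post",.613,.094,.02,.118,.14),("plug",.396,.297,.05,.04,.09)):
        m=near(x,y,r)&(ww[...,2]>z0)&(ww[...,2]<z1)
        if m.sum():print(n,nm,m.sum(),((ww[m].min(0)+ww[m].max(0))/2).round(4),np.percentile(ww[m][:,2],80).round(4))
a=ct["color"][110:300,120:520];cv2.imwrite("pics/m12.png",np.vstack([cv2.resize(c2["color"][110:260,200:440],(640,400)),cv2.resize(a,(640,190))])[:,:,::-1])
o=state()[0];print(o["time_s"],o["wrist_force"])
E
```

```text
time_s: 46.3
eef_pos: [0.5204, -0.0982, 0.0868]
eef_rot: [0.0, 0.994, 0.113, 0.0]
wrist_force: [-12.0, 3.4, 26.1]
opening: -0.002
grasp_force: 13.0
time_s: 47.18
eef_pos: [0.5194, -0.0979, 0.2623]
eef_rot: [-0.001, 0.994, 0.113, -0.001]
wrist_force: [-0.2, -0.9, -1.1]
opening: -0.001
grasp_force: 0.0
time_s: 47.8
eef_pos: [0.4969, -0.2667, 0.2621]
eef_rot: [-0.001, 0.994, 0.113, -0.001]
wrist_force: [-0.3, 1.1, 0.1]
opening: 0.001
grasp_force: 0.0
12 at nose [0.5406 0.0317] tip(+66) [0.5419 0.0436] rms 0.00067
imp 109 39 hub [0.5399 0.0431] top z 0.1504 blade ang 0.221 33 ends [-0.0406  0.0419] med [0.5447 0.0364]
s plunger 134 [ 0.5191 -0.0987  0.0897] 0.0947
s post 20 [0.6143 0.0918 0.1225] 0.1255
s plug 84 [0.3934 0.2958 0.0583] 0.0717
t plunger 106 [ 0.5221 -0.0981  0.0937] 0.0977
t post 17 [0.6146 0.0944 0.1275] 0.1304
t plug 92 [0.3973 0.2968 0.0617] 0.0754
47.9 [ 0.20922625  0.63238939 -0.06964157]
```

View pics/m12.png

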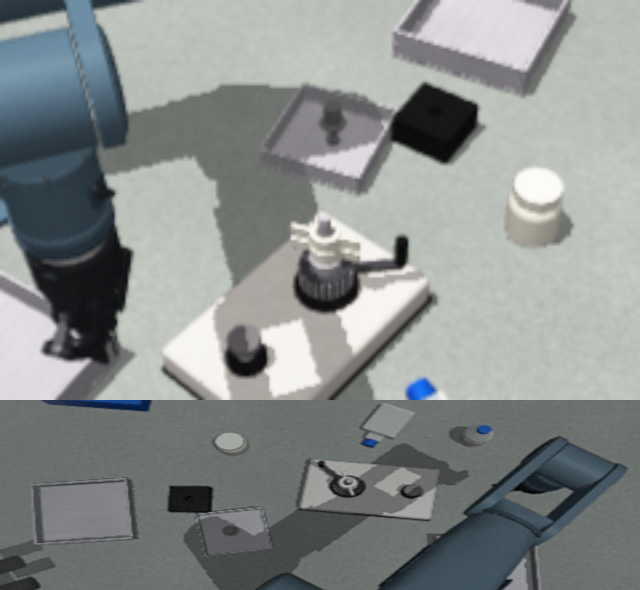

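The final view shows the stack flat on the shaft (325,245), the handle at its tight stop (400,250), the plunger up (245,340) and the plug in the small tray (333,120). Handing in.

```bash
python3 -c "
from bench import ctrl
print(ctrl.hand_in())"
```

```text
the job is handed in; nothing more can be done
None
```

The job is done and handed in at about 48 s: plug in the small tray, shaft clamped upright (straightened once after clamping), the two impellers present stacked flat, and the plunger pressed to its stop, held about 1 s and released.

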